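# Pull the ribbon rolls for the wrapping desk and book them on the step counter

## Robot

A 7-joint arm with a two-finger parallel gripper is mounted at the origin on a cart in front of the work surface, level with it; the furniture and walls round the work are solid. World frame = base frame: x ahead of the robot, y to its left, z up, the work surface at z = 0. Lengths are in m, angles in rad, forces in N, time in s.
With the tool pointing down it reaches from about 0.4 to 0.85 m from the base axis. Payload 6.9 kg.
Tool frame: the origin (TCP) lies between the finger pads; the fingertips stand 22 mm ahead of it and the grasp point (between the pads) lies 3 mm ahead of it; z points along the fingers, y is the line along which they close (so a half turn about z gives the same grasp; the last joint's range is limited). The gripper opens to 85 mm and grips with 20 to 120 N. Pads are 22 mm wide; open, the fingers measure 114 mm over their backs; the gripper's body (76 mm by 85 mm) begins 54 mm behind the grasp point. The pads swing forward as they close: fully open they stand 13 mm farther back than shut.
Start: joints at [-1.004, 0.507, -0.238, 1.5, 0.126, 1.149, -0.155], TCP at [0.278, 0.56, 0.216] pointing down, gripper open.
Joint ranges: [-3.08, 3.08], [-0.24, 2.05], [-1.43, 1.35], [0, 2.5], [-1.52, 4.66], [0.17, 1.96], [-2.89, 2.89]. Speed limits (rad/s): [2.39, 2.39, 3.14, 3.14, 3.14, 3.14, 3.14].

## Interface

Orientations are given as a 3x3 rotation matrix whose columns are the frame's x, y, z axes.
In Python, from workcell import * gives the robot as it stands. The module is installed in compiled form; this text tells all that it offers.
- The arm moves only by the tool send_rows, never from a script. Its arguments are lists of equal length, an entry for each row: "turn": the turn, a rotation vector about the tool's x, y, z in degrees, a list of three; "translation": the shift along the tool's x, y, z in mm, a list of three; "fingers": the finger opening in mm, from 0 to 85.4. In form: {"turn": [[ax, ay, az], ...], "translation": [[tx, ty, tz], ...], "fingers": [fingers, ...]}. A call has 1 to 10 rows; each row is the pose to reach, as a shift and turn from the pose commanded when the call began, along the tool's axes at that moment; what a row does not reach only later rows make up. A row lasts 1/10 s, in which the tool goes at most 50 mm and 8.59 degrees, less where a joint would pass 70% of its speed; a pose out of reach is approached as far as the arm can. A call with a gripper value outside its range is refused whole. The fingers move at their own pace and stop on an object; the grip force is fixed at half the most. Time passes only in rows, so rows that repeat a pose let the fingers close. It gives the time, the measured TCP pose, the force, the opening and the grip force at its end, in the units of the state.
- state(): the state, without advancing time (a new reading comes with each control period).
- grab_frame(name): name is "side" or "top"; returns the picture (420x560x3 uint8, red, green, blue); there is no depth.
- camera_params(name): a dict with "fx", "fy", "cx", "cy" (pixels), "distortion" ([k1, k2, p1, p2, k3] as OpenCV has them; the pictures are not rectified), "R" (3x3) and "t" (3): a world point X has camera coordinates R X + t. Camera axes: x right, y down, z forward; pixel columns grow to the right and rows downward; lengths in m; the calibration is good to about 2 mm. A picture is of the moment at which its call begins. camera_params takes no time and is no camera call.
- job_done(): hands the job in; it is judged then, once.
Trained networks look in the newest picture that a camera, given by its name, has taken for a name from the list of things; names that differ only in an ending like _2 or _b are one class to them, and where a whole thing is asked for, a point or a joint stands for the part that bears it (a point fixed in the world has none). Each returns a list of dicts, best first, with "p" (0 to 1); they miss things now and then, are a little off and sometimes report something else, mostly with a low value. They report only what shows in the picture. A call takes as long as a camera call.
- look_for(camera, label): "uv" ([column, row] in pixels, amid what is visible of it).
- tip_of(camera, label): "uv" ([column, row] in pixels: a listed point, or the origin of a listed thing).
The state is a dict: "time": time; "joints": joint angles; "qvel": joint speeds; "effort": joint torques, N m; "ee_pos": TCP position; "tcp_rot": TCP orientation; "wrist_force": force on the tool from outside, world axes, zero at the start; "moment": the same for the moment, N m; "width": finger opening in m; "finger_force": force on a finger pad.
Only numpy, scipy, OpenCV 4.12 (cv2) and the standard library are available. Lean on these libraries where they do the work, as an engineer would, in place of code of your own. Each camera call takes 0.05 s, during which the arm holds its last target. There are 200 camera calls.

## Task

Pull all the ribbon for the wrapping desk: set aside the tin that stands in front of the ribbon stand, lift every ribbon roll there is off its spindle and put it in the dark order tray, then stand the tin back upright on its cork disc. Book the rolls on the blue counter, which still shows an old figure: press its red plunger, step by step, until the window shows the number of rolls in the tray, and no further. Leave the other goods on the table where they are.

Things in the scene. Friction and masses are not known exactly. Their poses are not given: they have to be found in the camera images.
- ribbon_red: Red roll of gift ribbon wound on a card reel with white flanges: a rigid ring, 60 mm across the flanges, 32 mm high, bore 26 mm, 60 g. Origin at the centre of its underside, z along its bore. It starts standing on the stand's board with a spindle through its bore; some days a colour is not in stock and is absent
- ribbon_green: Dark green roll of gift ribbon wound on a card reel with white flanges: a rigid ring, 60 mm across the flanges, 32 mm high, bore 26 mm, 60 g. Origin at the centre of its underside, z along its bore. It starts standing on the stand's board with a spindle through its bore; some days a colour is not in stock and is absent
- ribbon_navy: Navy blue roll of gift ribbon wound on a card reel with white flanges: a rigid ring, 60 mm across the flanges, 32 mm high, bore 26 mm, 60 g. Origin at the centre of its underside, z along its bore. It starts standing on the stand's board with a spindle through its bore; some days a colour is not in stock and is absent
- ribbon_gold: Gold yellow roll of gift ribbon wound on a card reel with white flanges: a rigid ring, 60 mm across the flanges, 32 mm high, bore 26 mm, 60 g. Origin at the centre of its underside, z along its bore. It starts standing on the stand's board with a spindle through its bore; some days a colour is not in stock and is absent
- ribbon_stand: Fixed pale wooden board, 207 mm (x) by 170 mm (y), 8 mm thick, origin at the centre of its underside, front towards the robot (-x). Four wooden spindles, 15 mm thick, tops 63 mm above the table, at (x, y) = (-3.5, 42.5), (-3.5, -42.5), (66.5, 42.5), (66.5, -42.5) mm in its frame, with at most one ribbon roll on each. A roll comes free when lifted straight up by 60 mm
- tin_spot (a point): Centre of the thin cork disc, 72 mm across, on the front of the board, on which the tin stands; 8 mm above the table; 53.5 mm in front of the centre of the board
- tin: Closed round gift tin, dark green with a paper band and brass lid, 60 mm in diameter, 120 mm tall, 0.16 to 0.28 kg, most of it in the bottom third. Origin at the centre of its underside, z along its axis. It stands on the cork disc 6 mm in front of the front rolls; the table left of the board is free for it meanwhile (the table ends at world y = 0.43)
- order_tray: Fixed dark wooden order tray, in front of the stand, outside 86 mm (x) by 262 mm (y), 24 mm high, walls and floor 5 mm; empty at the start; holds four ribbon rolls lying in one row along y, side by side at 62 mm. Origin at the centre of its underside
- count_drum (a joint): Angle of the counter's number drum, rad. Figures 0 to 9 are 0.6283 rad apart; the window shows the angle / 0.6283, modulo 10 (0 rad shows 0, 0.628 shows 1, -0.628 shows 9). A ratchet adds one figure (+0.6283) for each full stroke of the plunger; a click stop holds it on a figure; it cannot go back. It starts on an old figure, 6 to 9 (-4 to -1 steps)
- plunger (a joint): Downward travel of the counter's plunger, 0 (up) to 0.011 m (at its stop), spring-returned, 1.5 N at first and at most 5 N on the way. The drum steps once it is some 7 mm down; let it rise fully (below 1 mm) before the next stroke
- plunger_top (a point): Centre of the top of the red round plunger, 36 mm across, on top of the counter, 110 mm above the table when up; moves down with the plunger
- count_window (a point): Centre of the window in the counter's bevelled front, which faces the robot and upward; one figure shows in it between two red index marks. The counter is a fixed blue metal housing, 92 mm by 84 mm and 80 mm high
- gift_box_green: Green gift box, 70 by 70 by 36 mm, origin at the centre of its underside; not part of the job
- gift_box_pink: Pink gift box, 65 by 65 by 36 mm, origin at the centre of its underside; not part of the job
- coaster_pack: Round bagged pack of coasters, about 100 mm across, 44 mm high, origin at the centre of its underside; not part of the job

How it is judged:
On the way, in this order (a step that is already met when the one before it is completed fails the run):
1. the tin is off its cork disc, at least 7 cm from where it stood (horizontal distance between tin and tin_spot above 0.07 m), for 0.2 s.
2. every ribbon roll in stock is off its spindle and rests in the order tray (x of ribbon_red in the frame of order_tray between -0.043 and 0.043 m and y of ribbon_red in the frame of order_tray between -0.131 and 0.131 m and z of ribbon_red in the frame of order_tray between -0.005 and 0.045 m and linear speed of each of ribbon_red, ribbon_green, ribbon_navy, ribbon_gold below 0.03 m/s and x of ribbon_green in the frame of order_tray between -0.043 and 0.043 m and y of ribbon_green in the frame of order_tray between -0.131 and 0.131 m and z of ribbon_green in the frame of order_tray between -0.005 and 0.045 m and x of ribbon_navy in the frame of order_tray between -0.043 and 0.043 m and y of ribbon_navy in the frame of order_tray between -0.131 and 0.131 m and z of ribbon_navy in the frame of order_tray between -0.005 and 0.045 m and x of ribbon_gold in the frame of order_tray between -0.043 and 0.043 m and y of ribbon_gold in the frame of order_tray between -0.131 and 0.131 m and z of ribbon_gold in the frame of order_tray between -0.005 and 0.045 m), for 0.2 s.
At the end, for the whole second after the job is handed in: Every ribbon roll in stock rests inside the order tray; the counter's window shows the number of rolls (drum within 0.2 rad of that figure) with the plunger up; the tin stands upright on the cork disc, its centre within 20 mm of the disc's; all is at rest (all of step 2 and value of joint count_drum between 1.05664 and 2.71328 rad and ((height (world z) of ribbon_red below -5 m and value of joint count_drum above -99 rad) or (height (world z) of ribbon_green below -5 m and value of joint count_drum above -99 rad) or (height (world z) of ribbon_navy below -5 m and value of joint count_drum above -99 rad) or (height (world z) of ribbon_gold below -5 m and value of joint count_drum above -99 rad) or value of joint count_drum above 2.31328 rad) and ((height (world z) of ribbon_green below -5 m and value of joint count_drum above -99 rad) or (height (world z) of ribbon_navy below -5 m and value of joint count_drum above -99 rad) or (height (world z) of ribbon_gold below -5 m and value of joint count_drum above -99 rad) or value of joint count_drum above 1.68496 rad) and ((height (world z) of ribbon_red below -5 m and value of joint count_drum above -99 rad) or (height (world z) of ribbon_navy below -5 m and value of joint count_drum above -99 rad) or (height (world z) of ribbon_gold below -5 m and value of joint count_drum above -99 rad) or value of joint count_drum above 1.68496 rad) and ((height (world z) of ribbon_red below -5 m and value of joint count_drum above -99 rad) or (height (world z) of ribbon_green below -5 m and value of joint count_drum above -99 rad) or (height (world z) of ribbon_gold below -5 m and value of joint count_drum above -99 rad) or value of joint count_drum above 1.68496 rad) and ((height (world z) of ribbon_red below -5 m and value of joint count_drum above -99 rad) or (height (world z) of ribbon_green below -5 m and value of joint count_drum above -99 rad) or (height (world z) of ribbon_navy below -5 m and value of joint count_drum above -99 rad) or value of joint count_drum above 1.68496 rad) and (height (world z) of ribbon_red above -5 m or value of joint count_drum below 2.08496 rad) and (height (world z) of ribbon_green above -5 m or value of joint count_drum below 2.08496 rad) and (height (world z) of ribbon_navy above -5 m or value of joint count_drum below 2.08496 rad) and (height (world z) of ribbon_gold above -5 m or value of joint count_drum below 2.08496 rad) and (height (world z) of any of ribbon_green, ribbon_red above -5 m or value of joint count_drum below 1.45664 rad) and (height (world z) of any of ribbon_navy, ribbon_red above -5 m or value of joint count_drum below 1.45664 rad) and (height (world z) of any of ribbon_navy, ribbon_green above -5 m or value of joint count_drum below 1.45664 rad) and (height (world z) of any of ribbon_gold, ribbon_red above -5 m or value of joint count_drum below 1.45664 rad) and (height (world z) of any of ribbon_gold, ribbon_green above -5 m or value of joint count_drum below 1.45664 rad) and (height (world z) of any of ribbon_gold, ribbon_navy above -5 m or value of joint count_drum below 1.45664 rad) and value of joint plunger below 0.002 m and horizontal distance between tin and tin_spot below 0.02 m and angle between tin's own z axis and vertical below 0.1 rad and height (world z) of tin between 0.003 and 0.013 m and linear speed of tin below 0.03 m/s); the robot touches nothing.
It fails at once if one of the other goods (gift boxes, coaster pack) is moved more than 4 cm (distance of any of gift_box_green, gift_box_pink, coaster_pack from where it was at the start of the episode above 0.04 m).
Of ribbon_red, ribbon_green, ribbon_navy, ribbon_gold only 2 to 4 are there at a start; the rules pass over those that are not, and their reading is None.
At some moment in a run one of tin may be knocked a few centimetres aside while the robot is not near it.
Once in a run the grip may slacken for a moment while it holds something.
It also fails if it takes over 210 s, if anything falls off the work surface, if the arm or the gripper's body presses on something with over 40 N, if the wrist force passes 120 N, or if a joint passes its speed limit or range.

## Working session

There is one attempt and no reset: what is moved stays moved. The work goes in short steps, Python scripts to look and compute and a tool call to move; the robot and the scene stay as the last step left them, time stands still between calls to the robot, and variables do not carry over. Pictures are saved under pics/ and viewed, at most 14 in all, crops included, and the job is handed in when it is done.

Besides the shell and the picture viewer there is one more tool, called after ">>>" by a JSON object that holds its "name" and its "arguments". send_rows: Moves the arm, as the interface text tells. Its arguments: {"type":"object","properties":{"turn":{"type":"array"},"translation":{"type":"array"},"fingers":{"type":"array"}},"required":["turn","translation","fingers"]}

```bash
mkdir -p pics; cat > h.py <<'E'
from workcell import *
import numpy as np, cv2
def ray(cam,uv):
    c=camera_params(cam);K=np.array([[c['fx'],0,c['cx']],[0,c['fy'],c['cy']],[0,0,1.]])
    n=cv2.undistortPoints(np.array([[uv]],float),K,np.array(c['distortion'],float)).ravel()
    R=np.array(c['R']);t=np.array(c['t']);return -R.T@t,R.T@np.array([n[0],n[1],1])
def at_z(cam,uv,z):
    o,d=ray(cam,uv);return o+d*(z-o[2])/d[2]
def proj(cam,X):
    c=camera_params(cam);K=np.array([[c['fx'],0,c['cx']],[0,c['fy'],c['cy']],[0,0,1.]])
    return cv2.projectPoints(np.array([X],float),cv2.Rodrigues(np.array(c['R'],float))[0],np.array(c['t'],float),K,np.array(c['distortion'],float))[0].ravel()
def save(cam,name):
    f=grab_frame(cam);cv2.imwrite(f'pics/{name}.png',f[:,:,::-1].copy());return f
def st():
    s=state();print(round(s['time'],2),'pos',np.round(s['ee_pos'],4),'w',round(s['width'],4),'F',np.round(s['wrist_force'],1),'ff',s['finger_force']);print(np.round(s['tcp_rot'],3).tolist(),'q',np.round(s['joints'],2))
    return s
def to(X):
    s=state();print('tool-shift mm',np.round(np.array(s['tcp_rot']).T@(np.array(X)-s['ee_pos'])*1000,1))
E
python3 - <<'E'
from h import *
st()
for c in('side','top'):
    save(c,c+'0'); p=camera_params(c);print(c,-np.array(p['R']).T@p['t'])
    for l in ['ribbon_red','ribbon_green','ribbon_navy','ribbon_gold','tin','tin_spot','order_tray','ribbon_stand','plunger_top','count_window','gift_box_green','gift_box_pink','coaster_pack']:
        r=tip_of(c,l)[:2]
        for q in r: print(c,l,np.round(q['uv'],1),round(q['p'],2),np.round(at_z(c,q['uv'],{'tin_spot':.008,'tin':.008,'plunger_top':.11,'count_window':.06}.get(l,.008 if 'ribbon_' in l and l!='ribbon_stand' else 0)),3))
E
```

```text
0.0 pos [0.2777 0.5593 0.2156] w 0.0854 F [-1.1  0.3  0.1] ff 0.0
[[-0.896, 0.445, -0.001], [0.445, 0.896, -0.002], [-0.0, -0.002, -1.0]] q [-1.    0.51 -0.24  1.5   0.13  1.15 -0.15]
side [0.43905072 1.17570156 0.52774552]
side ribbon_green [241.5 284. ] 0.85 [0.616 0.282 0.008]
side ribbon_navy [275.9 263.6] 0.64 [0.555 0.191 0.008]
side ribbon_gold [242.3 266.8] 0.87 [0.626 0.209 0.008]
side ribbon_gold [235.1 223.5] 0.69 [ 0.683 -0.027  0.008]
side tin [298.5 277.1] 0.87 [0.502 0.249 0.008]
side tin_spot [301.6 274.9] 0.65 [0.496 0.24  0.008]
side order_tray [348.5 283.5] 0.87 [0.399 0.259 0.   ]
side ribbon_stand [272.9 279.3] 0.6 [0.556 0.246 0.   ]
side plunger_top [336.8 176.1] 0.64 [ 0.42  -0.112  0.11 ]
side plunger_top [198.9 273.5] 0.2 [0.66  0.426 0.11 ]
side count_window [354.7 192.7] 0.89 [ 0.372 -0.122  0.06 ]
side count_window [349.7 283.8] 0.32 [0.401 0.364 0.06 ]
side gift_box_green [209.8 316.5] 0.94 [0.659 0.392 0.   ]
side gift_box_pink [202.2 271.8] 0.86 [0.713 0.221 0.   ]
side coaster_pack [234.5 220.1] 0.91 [ 0.693 -0.069  0.   ]
top [0.37092167 0.11874476 1.14917902]
top ribbon_green [236.9 186.8] 0.81 [0.623 0.281 0.008]
top ribbon_navy [262. 208.] 0.81 [0.563 0.207 0.008]
top ribbon_navy [249.4 211.6] 0.7 [0.552 0.243 0.008]
top ribbon_gold [261.6 188.2] 0.53 [0.62  0.21  0.008]
top tin [249.4 226.4] 0.75 [0.509 0.241 0.008]
top tin_spot [248.8 230.7] 0.83 [0.497 0.242 0.008]
top order_tray [246.  266.9] 0.73 [0.397 0.247 0.   ]
top order_tray [385.6 277.2] 0.15 [ 0.376 -0.141  0.   ]
top ribbon_stand [248.9 209.9] 0.75 [0.558 0.245 0.   ]
top plunger_top [385.7 261.2] 0.44 [ 0.416 -0.117  0.11 ]
top count_window [385.5 276.1] 0.69 [ 0.379 -0.127  0.06 ]
top gift_box_green [202.  175.7] 0.59 [0.655 0.385 0.   ]
top gift_box_pink [261.7 154.6] 0.61 [0.722 0.214 0.   ]
top coaster_pack [353.8 166.4] 0.78 [ 0.691 -0.054  0.   ]
```

```bash
python3 - <<'E'
import cv2
a=cv2.imread('pics/top0.png');b=cv2.imread('pics/side0.png')
x=cv2.resize(a[110:310,160:427],(800,600),interpolation=3);cv2.imwrite('pics/tc.png',x)
x=cv2.resize(b[150:350,160:427],(800,600),interpolation=3);cv2.imwrite('pics/sc.png',x)
E
```

```text
(no output)
```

View pics/tc.png

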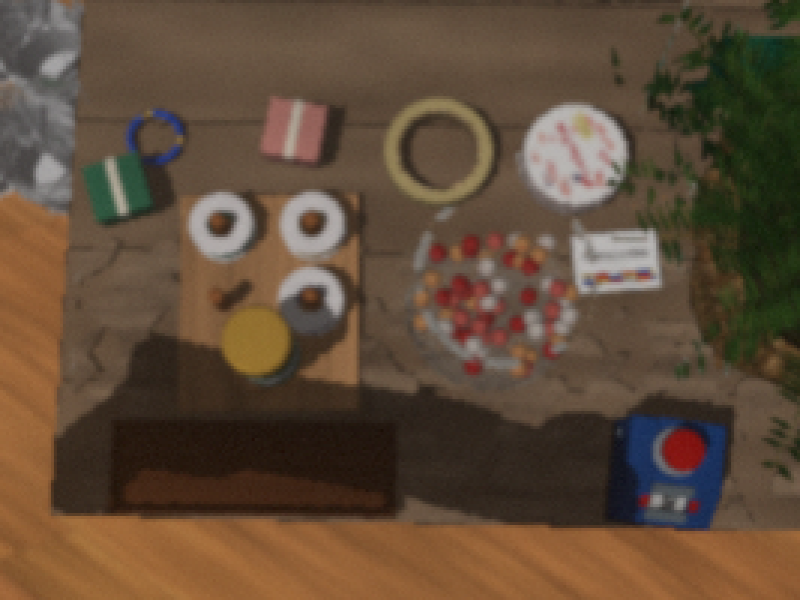

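View pics/sc.png

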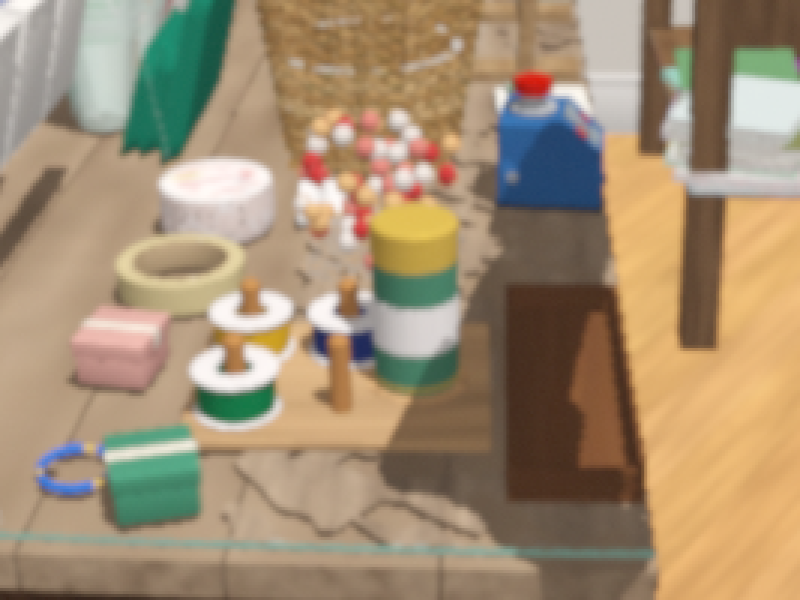

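The top view shows three rolls: green back-left at crop (222,227), gold back-right (313,224) and navy front-right (312,300). The front-left spindle is empty and there is no red roll. The tin lid is at (256,341), the plunger at (684,450) and the tray spans about (110..395, 422..512). The side view confirms the same. The target figure is 3.

```bash
python3 - <<'E'
from h import *
T=lambda x,y:(160+x*267/800,110+y/3)
for n,p,z in [('green',(222,227),.04),('gold',(313,224),.04),('navy',(312,300),.04),('sp green',(222,223),.063),('sp gold',(313,222),.063),('sp navy',(312,296),.063),('sp empty',(216,297),.063),('lid',(257,342),.128),('plunger',(684,450),.11),
 ('board bl',(181,193),.008),('board br',(358,193),.008),('tray fl',(108,512),.024),('tray fr',(397,514),.024),('tray bl',(113,422),.024),('tray br',(395,422),.024)]:
    print(n,np.round(at_z('top',T(*p),z)[:2],4))
S=lambda x,y:(160+x*267/800,150+y/3)
for n,p,z in [('green',(235,368),.04),('gold',(251,310),.04),('lid',(415,222),.128),('plunger',(533,78),.11)]:
    print('side',n,np.round(at_z('side',S(*p),z)[:2],4))
b=cv2.imread('pics/top0.png');c=cv2.imread('pics/side0.png')
x=np.hstack([cv2.resize(b[240:290,360:410],(400,400),interpolation=3),cv2.resize(c[165:225,320:380],(400,400),interpolation=3)]);cv2.imwrite('pics/win.png',x)
E
```

```text
green [0.6186 0.2845]
gold [0.623  0.2002]
navy [0.5518 0.1988]
sp green [0.6171 0.2812]
sp gold [0.6197 0.1985]
sp navy [0.5517 0.1973]
sp empty [0.549  0.2837]
lid [0.5008 0.2376]
plunger [ 0.419  -0.1234]
board bl [0.6583 0.3302]
board br [0.6615 0.1604]
tray fl [0.3557 0.3795]
tray fr [0.3601 0.117 ]
tray bl [0.4373 0.3795]
tray br [0.443  0.1205]
side green [0.6184 0.2931]
side gold [0.6212 0.2073]
side lid [0.4999 0.25  ]
side plunger [ 0.4174 -0.113 ]
```

View pics/win.png

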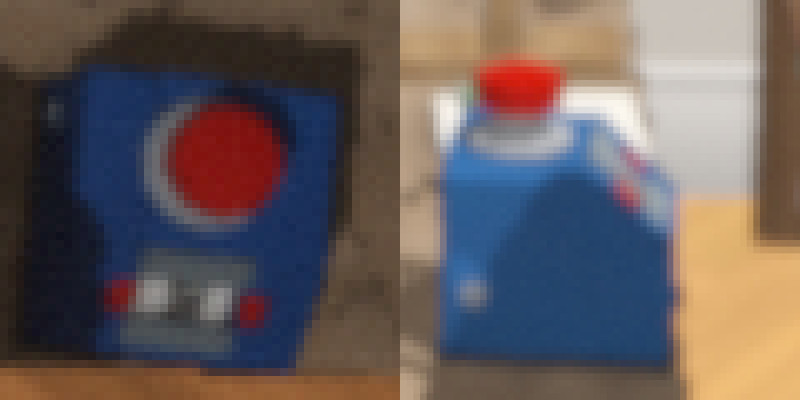

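>>> {"name": "send_rows", "arguments": {"turn": [[0,0,-8],[0,0,-16],[0,0,-24],[0,0,-26.4],[0,0,-26.4]], "translation": [[0,0,0],[0,0,0],[0,0,0],[0,0,0],[0,0,0]], "fingers": [85,85,85,85,85]}}

```text
time: 1.9
ee_pos: [0.2781, 0.5597, 0.2164]
tcp_rot: [[-1.0, -0.0, -0.0], [-0.0, 1.0, 0.0], [0.0, 0.0, -1.0]]
wrist_force: [-0.6, 0.0, 0.1]
width: 0.0848
finger_force: 0.0
```

The digits are too small to read directly in this crop: the red marks are at (120,295) and (252,310), with the figure between them. I'll compare the drum pictures while pressing. Next, the tin.

>>> {"name": "send_rows", "arguments": {"turn": [[0,0,0],[0,0,0],[0,0,0],[0,0,0],[0,0,0],[0,0,0],[0,0,0],[0,0,0],[0,0,0],[0,0,0]], "translation": [[-28,-39,0],[-56,-79,0],[-84,-118,0],[-112,-157,0],[-140,-197,0],[-168,-236,0],[-196,-276,0],[-224,-315,0],[-224,-315,0],[-224,-315,0]], "fingers": [85,85,85,85,85,85,85,85,85,85]}}

```text
time: 2.9
ee_pos: [0.5026, 0.2435, 0.2164]
tcp_rot: [[-1.0, 0.005, -0.0], [0.005, 1.0, -0.0], [0.0, -0.0, -1.0]]
wrist_force: [-0.0, 0.7, 0.6]
width: 0.0849
finger_force: 0.0
```

```bash
python3 - <<'E'
from h import *
s=st();f=save('side','s1');g=save('top','t1')
cv2.imwrite('pics/s1c.png',np.hstack([cv2.resize(f[150:310,200:360,::-1],(400,400),interpolation=3),cv2.resize(g[150:310,170:330,::-1],(400,400),interpolation=3)]))
E
```

```text
2.9 pos [0.5026 0.2435 0.2164] w 0.0849 F [-0.   0.7  0.6] ff 0.0
[[-1.0, 0.005, -0.0], [0.005, 1.0, -0.0], [0.0, -0.0, -1.0]] q [-0.29  0.41 -0.31  1.68  0.14  1.08  0.93]
```

View pics/s1c.png

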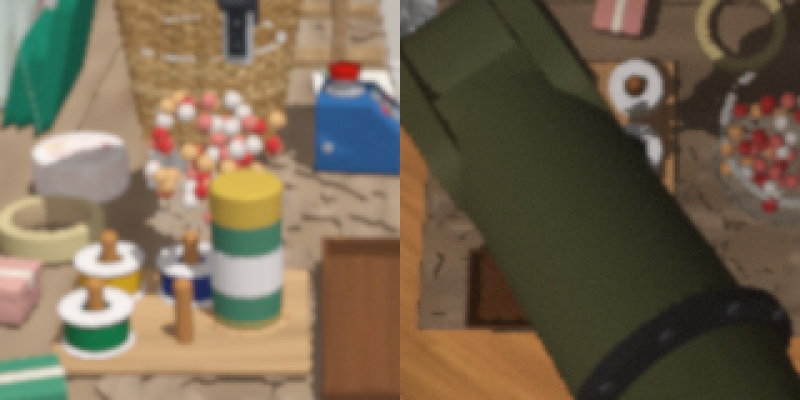

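The side view shows the fingers (240,40) in line above the tin lid (246,185). Going down to grip.

>>> {"name": "send_rows", "arguments": {"turn": [[0,0,0],[0,0,0],[0,0,0],[0,0,0],[0,0,0],[0,0,0],[0,0,0],[0,0,0],[0,0,0],[0,0,0]], "translation": [[0,0,30],[0,0,60],[0,0,90],[0,0,115],[0,0,128],[0,0,128],[0,0,128],[0,0,128],[0,0,128],[0,0,128]], "fingers": [85,85,85,85,85,85,50,50,50,50]}}

```text
time: 4.0
ee_pos: [0.503, 0.2453, 0.0904]
tcp_rot: [[-1.0, 0.0, 0.003], [0.0, 1.0, 0.001], [-0.003, 0.001, -1.0]]
wrist_force: [-0.6, -0.4, 6.0]
width: 0.0581
finger_force: 63.3
```

>>> {"name": "send_rows", "arguments": {"turn": [[0,0,0],[0,0,0],[0,0,0],[0,0,0]], "translation": [[0,0,0],[0,0,0],[0,0,0],[0,0,-1]], "fingers": [50,50,50,50]}}

```text
time: 4.4
ee_pos: [0.5025, 0.2451, 0.0907]
tcp_rot: [[-1.0, 0.0, 0.002], [0.0, 1.0, 0.001], [-0.002, 0.001, -1.0]]
wrist_force: [0.4, -0.3, -1.4]
width: 0.0582
finger_force: 64.0
```

>>> {"name": "send_rows", "arguments": {"turn": [[0,0,0],[0,0,0],[0,0,0],[0,0,0],[0,0,0],[0,0,0],[0,0,0],[0,0,0],[0,0,0],[0,0,0]], "translation": [[0,0,-15],[0,0,-30],[0,20,-30],[0,45,-30],[0,70,-30],[0,95,-30],[0,120,-30],[0,130,-30],[0,130,-30],[0,130,-30]], "fingers": [50,50,50,50,50,50,50,50,50,50]}}

```text
time: 5.4
ee_pos: [0.5021, 0.3732, 0.1194]
tcp_rot: [[-1.0, 0.001, -0.0], [0.001, 1.0, -0.001], [0.0, -0.001, -1.0]]
wrist_force: [0.5, -0.5, -1.8]
width: 0.0582
finger_force: 64.5
```

```bash
python3 - <<'E'
from h import *
s=st();f=save('side','s2')
cv2.imwrite('pics/s2c.png',cv2.resize(f[150:350,180:380,::-1],(600,600),interpolation=3))
print(tip_of('side','tin_spot')[:2])
for q in tip_of('side','tin_spot')[:2]: print(at_z('side',q['uv'],.008))
E
```

```text
5.4 pos [0.5021 0.3732 0.1194] w 0.0582 F [ 0.5 -0.5 -1.8] ff 64.50793504714966
[[-1.0, 0.001, -0.0], [0.001, 1.0, -0.001], [0.0, -0.001, -1.0]] q [-0.51  0.6  -0.28  1.63  0.19  0.94  0.71]
[{'uv': [298.5, 274.9], 'p': 0.58}]
[0.502454   0.24000792 0.008     ]
```

View pics/s2c.png

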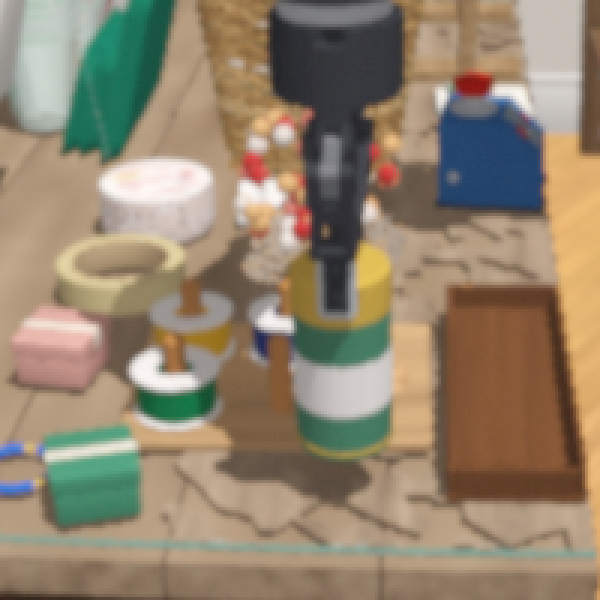

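The tin hangs upright in the grip, with its lid at (341,285) and the fingers at (338,290). I'll set it down here.

>>> {"name": "send_rows", "arguments": {"turn": [[0,0,0],[0,0,0],[0,0,0],[0,0,0],[0,0,0],[0,0,0],[0,0,0]], "translation": [[0,0,15],[0,0,25],[0,0,32],[0,0,35],[0,0,36],[0,0,36],[0,0,36]], "fingers": [50,50,50,50,50,50,50]}}

```text
time: 6.25
ee_pos: [0.5021, 0.375, 0.0839]
tcp_rot: [[-1.0, 0.0, 0.001], [0.0, 1.0, 0.0], [-0.001, 0.0, -1.0]]
wrist_force: [0.6, -0.4, -1.0]
width: 0.0582
finger_force: 64.5
```

>>> {"name": "send_rows", "arguments": {"turn": [[0,0,0],[0,0,0],[0,0,0],[0,0,0],[0,0,0],[0,0,0],[0,0,0],[0,0,0],[0,0,0],[0,0,0]], "translation": [[0,0,1],[0,0,1],[0,0,1],[0,0,1],[0,0,1],[0,0,0],[0,0,-30],[0,0,-60],[0,0,-90],[0,0,-100]], "fingers": [50,50,85,85,85,85,85,85,85,85]}}

```text
time: 7.25
ee_pos: [0.503, 0.3759, 0.1869]
tcp_rot: [[-1.0, 0.0, 0.004], [0.0, 1.0, 0.003], [-0.004, 0.003, -1.0]]
wrist_force: [-0.6, 0.1, -0.1]
width: 0.0851
finger_force: 0.0
```

>>> {"name": "send_rows", "arguments": {"turn": [[0,0,0],[0,0,0],[0,0,0],[0,0,0],[0,0,0],[0,0,0],[0,0,0]], "translation": [[-10,-40,0],[-20,-80,0],[-35,-120,0],[-45,-160,0],[-50,-173,0],[-50,-173,0],[-50,-173,0]], "fingers": [85,85,85,85,85,85,85]}}

```text
time: 7.95
ee_pos: [0.5514, 0.2031, 0.1832]
tcp_rot: [[-1.0, -0.001, -0.001], [-0.001, 1.0, 0.001], [0.001, 0.001, -1.0]]
wrist_force: [1.1, 1.0, 0.2]
width: 0.0848
finger_force: 0.0
```

```bash
python3 - <<'E'
from h import *
s=st();f=save('side','s3')
cv2.imwrite('pics/s3c.png',cv2.resize(f[150:350,180:380,::-1],(600,600),interpolation=3))
to([.552,.203,.031])
E
```

```text
7.95 pos [0.5514 0.2031 0.1832] w 0.0848 F [1.1 1.  0.2] ff 0.0
[[-1.0, -0.001, -0.001], [-0.001, 1.0, 0.001], [0.001, 0.001, -1.0]] q [-0.21  0.48 -0.29  1.65  0.15  1.03  1.03]
tool-shift mm [ -1.   -1.1 152.3]
```

View pics/s3c.png

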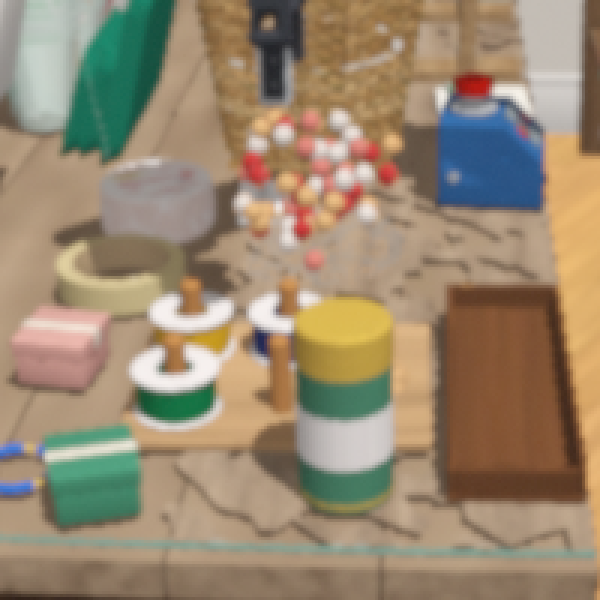

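The tin stands upright at (344,405). The navy spindle top is at (289,288), i.e. pixel (276.3,246). I'll check this against my estimate.

```bash
python3 - <<'E'
from h import *
for n,X,o in [('navy',[.552,.203,.063],(288,282)),('gold',[.622,.203,.063],(191,284)),('green',[.622,.288,.063],(175,341)),('empty',[.552,.288,.063],(280,343))]:
    print(n,(proj('side',X)-[180,150])*3,o, at_z('side',np.array(o)/3+[180,150],.063))
X=state()['ee_pos']+np.array([0,0.043,-.012]);print('tip',(proj('side',X)-[180,150])*3)
E
```

```text
navy [287.25721368 279.57527709] (288, 282) [0.5510807  0.20693801 0.063     ]
gold [189.29796834 278.28621521] (191, 284) [0.61929823 0.21229593 0.063     ]
green [169.0171121  333.52954072] (175, 341) [0.61625102 0.29835296 0.063     ]
empty [274.35418094 335.36257628] (280, 343) [0.54717973 0.29853693 0.063     ]
tip [276.39523388 158.5317143 ]
```

```bash
python3 - <<'E'
from h import *
P=lambda X:np.round((proj('side',X)-[180,150])*3)
print('s2 near tip',P([.502,.414,.100]),'tcp',P([.502,.373,.119]),'lid edge',P([.502,.403,.158]), 'tin bot', P([.502,.403,.037]))
for y in (.246,.26,.16,.146):
    for z in (.161,.171,.183): print(y,z,P([.5514,y,z]))
print('tin now',P([.502,.375,.12]),P([.502,.405,.0]))
E
```

```text
s2 near tip [336. 382.] tcp [340. 319.] lid edge [335. 281.] tin bot [339. 465.]
0.246 0.161 [277. 173.]
0.246 0.171 [276. 158.]
0.246 0.183 [275. 141.]
0.26 0.161 [274. 181.]
0.26 0.171 [274. 166.]
0.26 0.183 [273. 149.]
0.16 0.161 [290. 128.]
0.16 0.171 [289. 115.]
0.16 0.183 [289.  99.]
0.146 0.161 [291. 122.]
0.146 0.171 [291. 108.]
0.146 0.183 [290.  92.]
tin now [340. 319.] [340. 519.]
```

The projected fingertip sits lower than what I see, (276,158) against (275,103). I'll descend partway and check before gripping.

>>> {"name": "send_rows", "arguments": {"turn": [[0,0,0],[0,0,0],[0,0,0],[0,0,0],[0,0,0],[0,0,0]], "translation": [[0,0,40],[0,0,80],[0,0,115],[0,0,130],[0,0,135],[0,0,135]], "fingers": [85,85,85,85,85,85]}}

```text
time: 8.6
ee_pos: [0.5512, 0.2035, 0.0481]
tcp_rot: [[-1.0, -0.002, -0.001], [-0.002, 1.0, 0.0], [0.001, 0.0, -1.0]]
wrist_force: [-0.2, 0.5, 0.8]
width: 0.085
finger_force: 0.0
```

```bash
python3 - <<'E'
from h import *
s=st();f=save('side','s4');g=cv2.imread('pics/s2.png')
cv2.imwrite('pics/s4c.png',np.hstack([cv2.resize(f[180:280,220:320,::-1],(400,400),interpolation=3),cv2.resize(g[200:300,240:340],(400,400),interpolation=3)]))
p=np.array(s['ee_pos'])
for d in ([0,.043,0],[0,.057,0],[0,.043,-.022],[0,.057,-.022],[0,.05,.04]): print(d,np.round((proj('side',p+d)-[220,180])*4))
E
```

```text
8.6 pos [0.5512 0.2035 0.0481] w 0.085 F [-0.2  0.5  0.8] ff 0.0
[[-1.0, -0.002, -0.001], [-0.002, 1.0, 0.0], [0.001, 0.0, -1.0]] q [-0.24  0.63 -0.25  1.8   0.22  0.73  0.97]
[0, 0.043, 0] [217. 316.]
[0, 0.057, 0] [214. 328.]
[0, 0.043, -0.022] [219. 353.]
[0, 0.057, -0.022] [216. 366.]
[0, 0.05, 0.04] [213. 251.]
```

View pics/s4c.png

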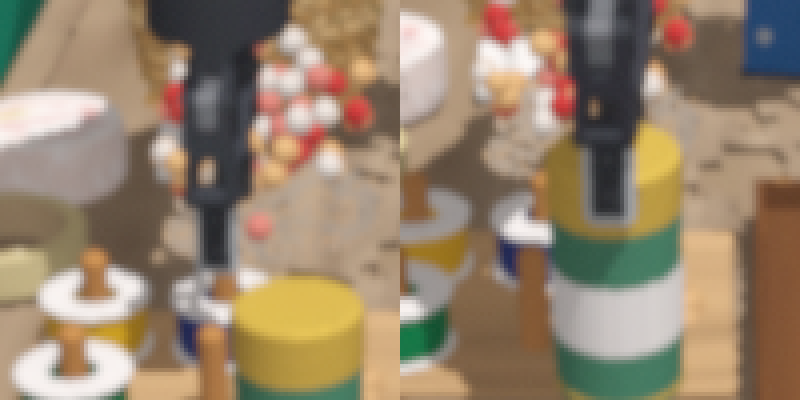

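The left half shows the near fingertip at about (216,303), only just at the navy roll's top. The right half shows the tip 25 mm below the lid. I'll test by going down to the planned height and closing.

>>> {"name": "send_rows", "arguments": {"turn": [[0,0,0],[0,0,0],[0,0,0],[0,0,0],[0,0,0],[0,0,0],[0,0,0],[0,0,0],[0,0,0],[0,0,0]], "translation": [[0,0,8],[0,0,15],[0,0,17],[0,0,17],[0,0,17],[0,0,17],[0,0,17],[0,0,17],[0,0,17],[0,0,17]], "fingers": [85,85,85,85,75,65,54,54,54,54]}}

```text
time: 9.65
ee_pos: [0.5519, 0.2018, 0.0315]
tcp_rot: [[-1.0, 0.0, 0.0], [0.0, 1.0, 0.0], [-0.0, 0.0, -1.0]]
wrist_force: [0.5, 0.1, -1.0]
width: 0.054
finger_force: 0.0
```

```bash
python3 - <<'E'
from h import *
s=st();f=save('side','s5')
cv2.imwrite('pics/s5c.png',cv2.resize(f[180:280,220:320,::-1],(500,500),interpolation=3))
E
```

```text
9.65 pos [0.5519 0.2018 0.0315] w 0.054 F [ 0.5  0.1 -1. ] ff 0.0
[[-1.0, 0.0, 0.0], [0.0, 1.0, 0.0], [-0.0, 0.0, -1.0]] q [-0.24  0.66 -0.24  1.82  0.23  0.69  0.96]
```

View pics/s5c.png

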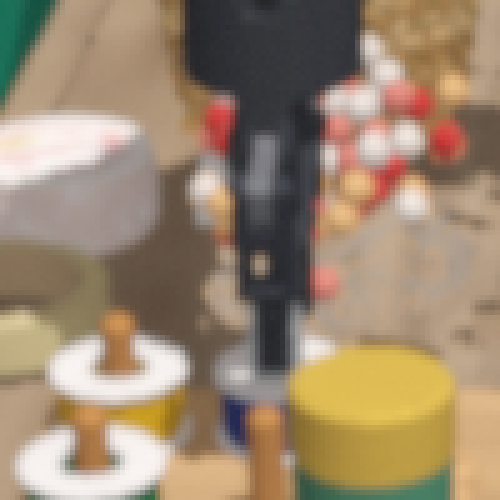

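Width 54 with no force: the pads closed just above the roll, so the tips stand about 25 mm higher than the readings imply. I'll touch down on the flange gently to measure the offset.

>>> {"name": "send_rows", "arguments": {"turn": [[0,0,0],[0,0,0],[0,0,0],[0,0,0],[0,0,0]], "translation": [[0,0,1],[0,0,2],[0,0,3],[0,0,4],[0,0,4]], "fingers": [54,54,54,54,54]}}

```text
time: 10.2
ee_pos: [0.5518, 0.2018, 0.0273]
tcp_rot: [[-1.0, -0.0, -0.0], [-0.0, 1.0, -0.0], [0.0, -0.0, -1.0]]
wrist_force: [-1.3, 0.5, 0.6]
width: 0.0543
finger_force: 0.0
```

>>> {"name": "send_rows", "arguments": {"turn": [[0,0,0],[0,0,0],[0,0,0],[0,0,0],[0,0,0]], "translation": [[0,0,1],[0,0,2],[0,0,3],[0,0,4],[0,0,4]], "fingers": [54,54,54,54,54]}}

```text
time: 10.7
ee_pos: [0.5518, 0.2017, 0.0233]
tcp_rot: [[-1.0, 0.0, -0.0], [0.0, 1.0, -0.0], [0.0, -0.0, -1.0]]
wrist_force: [-0.8, 0.5, 0.1]
width: 0.054
finger_force: 0.0
```

>>> {"name": "send_rows", "arguments": {"turn": [[0,0,0],[0,0,0],[0,0,0],[0,0,0],[0,0,0]], "translation": [[0,0,1],[0,0,2],[0,0,3],[0,0,4],[0,0,4]], "fingers": [54,54,54,54,54]}}

```text
time: 11.2
ee_pos: [0.5522, 0.2018, 0.0205]
tcp_rot: [[-1.0, 0.0, 0.001], [0.0, 1.0, -0.0], [-0.001, -0.0, -1.0]]
wrist_force: [-1.0, -0.7, 8.9]
width: 0.0538
finger_force: 4.9
```

```bash
python3 - <<'E'
from h import *
s=st();f=save('side','s6');g=save('top','t6')
cv2.imwrite('pics/s6c.png',cv2.resize(f[180:280,220:320,::-1],(500,500),interpolation=3))
E
```

```text
11.2 pos [0.5522 0.2018 0.0205] w 0.0538 F [-1.  -0.7  8.9] ff 4.901216803846182
[[-1.0, 0.0, 0.001], [0.0, 1.0, -0.0], [-0.001, -0.0, -1.0]] q [-0.25  0.67 -0.23  1.83  0.23  0.67  0.96]
```

View pics/s6c.png

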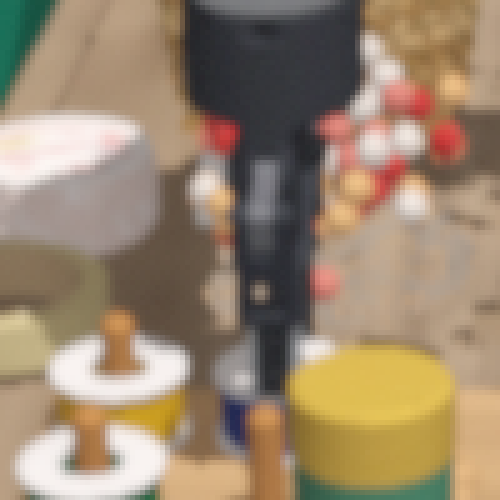

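The tips touch the flange (z = 0.040) at TCP z = 0.0205, so the tip is at TCP + 19.5 mm. I'll rise, open and go down to a proper grip with the tip at about 0.015.

>>> {"name": "send_rows", "arguments": {"turn": [[0,0,0],[0,0,0],[0,0,0],[0,0,0],[0,0,0],[0,0,0],[0,0,0],[0,0,0],[0,0,0],[0,0,0]], "translation": [[0,0,-6],[0,0,-8],[0,0,-8],[0,0,-8],[0,0,-8],[0,0,0],[0,0,10],[0,0,20],[0,0,24],[0,0,24]], "fingers": [54,80,80,80,80,80,80,80,80,80]}}

```text
time: 12.3
ee_pos: [0.5512, 0.2016, -0.0057]
tcp_rot: [[-1.0, -0.0, -0.002], [-0.0, 1.0, -0.001], [0.002, -0.001, -1.0]]
wrist_force: [-0.3, -0.2, 0.5]
width: 0.0798
finger_force: 0.0
```

>>> {"name": "send_rows", "arguments": {"turn": [[0,0,0],[0,0,0],[0,0,0],[0,0,0],[0,0,0],[0,0,0]], "translation": [[0,0,0],[0,0,0],[0,0,0],[0,0,0],[0,0,0],[0,0,0]], "fingers": [70,60,52,52,52,52]}}

```text
time: 12.9
ee_pos: [0.5521, 0.2019, -0.0039]
tcp_rot: [[-1.0, 0.0, 0.001], [0.0, 1.0, 0.0], [-0.001, 0.0, -1.0]]
wrist_force: [-0.7, -1.6, 4.6]
width: 0.0595
finger_force: 63.5
```

>>> {"name": "send_rows", "arguments": {"turn": [[0,0,0],[0,0,0],[0,0,0],[0,0,0],[0,0,0]], "translation": [[0,0,-15],[0,0,-35],[0,0,-55],[0,0,-72],[0,0,-72]], "fingers": [52,52,52,52,52]}}

```text
time: 13.4
ee_pos: [0.5533, 0.2024, 0.0696]
tcp_rot: [[-1.0, 0.0, 0.004], [0.0, 1.0, 0.002], [-0.004, 0.002, -1.0]]
wrist_force: [0.3, 0.6, -0.2]
width: 0.0597
finger_force: 64.7
```

>>> {"name": "send_rows", "arguments": {"turn": [[0,0,0],[0,0,0],[0,0,0],[0,0,0],[0,0,0],[0,0,0],[0,0,0]], "translation": [[30,-7,0],[65,-14,0],[100,-21,0],[135,-28,0],[153,-33,0],[153,-33,0],[153,-33,0]], "fingers": [52,52,52,52,52,52,52]}}

```text
time: 14.1
ee_pos: [0.3994, 0.169, 0.0673]
tcp_rot: [[-1.0, -0.0, 0.001], [-0.0, 1.0, 0.0], [-0.001, 0.0, -1.0]]
wrist_force: [0.8, 0.1, -0.3]
width: 0.0595
finger_force: 64.7
```

```bash
python3 - <<'E'
from h import *
s=st();f=save('side','s7');g=save('top','t7')
cv2.imwrite('pics/s7c.png',np.hstack([cv2.resize(f[180:340,230:390,::-1],(400,400),interpolation=3),cv2.resize(g[150:310,170:330,::-1],(400,400),interpolation=3)]))
E
```

```text
14.1 pos [0.3994 0.169  0.0673] w 0.0595 F [ 0.8  0.1 -0.3] ff 64.68545235693455
[[-1.0, -0.0, 0.001], [-0.0, 1.0, 0.0], [-0.001, 0.0, -1.0]] q [-0.27  0.43 -0.26  2.18  0.2   0.55  0.89]
```

View pics/s7c.png

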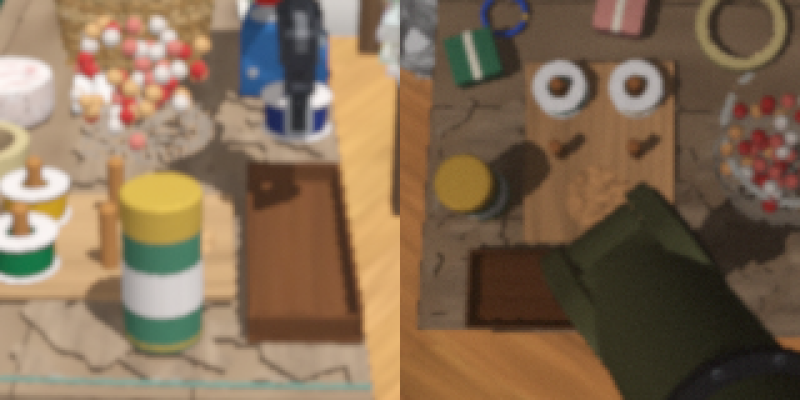

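The navy roll is held (left half, at (297,105)) and will be dropped at the right end of the tray. The cork disc is visible in the top view near (600,190).

>>> {"name": "send_rows", "arguments": {"turn": [[0,0,0],[0,0,0],[0,0,0],[0,0,0],[0,0,0],[0,0,0],[0,0,0],[0,0,0],[0,0,0],[0,0,0]], "translation": [[0,0,25],[0,0,45],[0,0,58],[0,0,62],[0,0,62],[0,0,62],[0,0,62],[0,0,62],[0,0,62],[0,0,40]], "fingers": [52,52,52,52,52,66,72,72,72,72]}}

```text
time: 15.2
ee_pos: [0.3978, 0.1683, 0.0265]
tcp_rot: [[-1.0, -0.0, -0.003], [-0.0, 1.0, -0.001], [0.003, -0.001, -1.0]]
wrist_force: [0.7, -0.1, 0.1]
width: 0.0722
finger_force: 0.0
```

>>> {"name": "send_rows", "arguments": {"turn": [[0,0,0],[0,0,0],[0,0,0],[0,0,0],[0,0,0],[0,0,0],[0,0,0],[0,0,0],[0,0,0],[0,0,0]], "translation": [[0,0,-30],[0,0,-60],[0,0,-75],[-40,7,-75],[-80,14,-75],[-120,21,-75],[-160,28,-75],[-200,33,-75],[-224,33,-75],[-224,33,-75]], "fingers": [78,78,78,78,78,78,78,78,78,78]}}

```text
time: 16.2
ee_pos: [0.6259, 0.2009, 0.1018]
tcp_rot: [[-1.0, 0.002, 0.002], [0.002, 1.0, -0.0], [-0.002, -0.0, -1.0]]
wrist_force: [-0.7, -0.5, 0.1]
width: 0.078
finger_force: 0.0
```

```bash
python3 - <<'E'
from h import *
s=st();save('side','s8')
for q in look_for('side','ribbon_navy')[:1]+tip_of('side','ribbon_navy')[:1]: print(q,at_z('side',q['uv'],.02 if 0 else .005))
for l in('tin','ribbon_gold'):
    q=tip_of('side',l)[0];print(l,q,at_z('side',q['uv'],0))
E
```

```text
16.2 pos [0.6259 0.2009 0.1018] w 0.078 F [-0.7 -0.5  0.1] ff 0.0
[[-1.0, 0.002, 0.002], [0.002, 1.0, -0.0], [-0.002, -0.0, -1.0]] q [-0.19  0.66 -0.27  1.56  0.2   0.95  1.04]
{'uv': [349.4, 250.8], 'p': 0.74} [0.39271479 0.11787951 0.005     ]
{'uv': [346.9, 259.4], 'p': 0.67} [0.39963243 0.16100147 0.005     ]
tin {'uv': [295.5, 310.6], 'p': 0.73} [0.50088828 0.36352043 0.        ]
ribbon_gold {'uv': [302.9, 274.9], 'p': 0.71} [0.49411531 0.22530157 0.        ]
```

>>> {"name": "send_rows", "arguments": {"turn": [[0,0,0],[0,0,0],[0,0,0],[0,0,0],[0,0,0],[0,0,0],[0,0,0],[0,0,0]], "translation": [[3,1,25],[3,1,45],[3,1,60],[3,1,75],[3,1,87],[3,1,97],[3,1,104],[3,1,104]], "fingers": [73,73,73,73,73,73,73,73]}}

```text
time: 17.25
ee_pos: [0.6194, 0.2026, -0.0025]
tcp_rot: [[-1.0, 0.0, -0.001], [0.0, 1.0, -0.0], [0.001, -0.0, -1.0]]
wrist_force: [1.3, -0.2, 0.1]
width: 0.0731
finger_force: 0.0
```

>>> {"name": "send_rows", "arguments": {"turn": [[0,0,0],[0,0,0],[0,0,0],[0,0,0],[0,0,0],[0,0,0]], "translation": [[0,0,0],[0,0,0],[0,0,0],[0,0,0],[0,0,0],[0,0,0]], "fingers": [64,56,52,52,52,52]}}

```text
time: 17.85
ee_pos: [0.6206, 0.2032, -0.0006]
tcp_rot: [[-1.0, -0.0, 0.002], [-0.0, 1.0, 0.001], [-0.002, 0.001, -1.0]]
wrist_force: [0.3, -0.1, 6.0]
width: 0.0593
finger_force: 62.9
```

>>> {"name": "send_rows", "arguments": {"turn": [[0,0,0],[0,0,0],[0,0,0],[0,0,0],[0,0,0]], "translation": [[0,0,-15],[0,0,-35],[0,0,-55],[0,0,-75],[0,0,-75]], "fingers": [52,52,52,52,52]}}

```text
time: 18.35
ee_pos: [0.6216, 0.2033, 0.077]
tcp_rot: [[-1.0, 0.0, 0.005], [0.0, 1.0, 0.002], [-0.005, 0.002, -1.0]]
wrist_force: [1.4, 0.7, 0.3]
width: 0.0591
finger_force: 63.4
```

>>> {"name": "send_rows", "arguments": {"turn": [[0,0,0],[0,0,0],[0,0,0],[0,0,0],[0,0,0],[0,0,0],[0,0,0],[0,0,0],[0,0,0]], "translation": [[35,0,0],[75,6,0],[115,16,0],[155,28,0],[195,40,0],[222,46,0],[222,46,0],[222,46,0],[222,46,0]], "fingers": [52,52,52,52,52,52,52,52,52]}}

```text
time: 19.25
ee_pos: [0.3991, 0.2485, 0.0734]
tcp_rot: [[-1.0, 0.001, 0.001], [0.001, 1.0, -0.0], [-0.001, -0.0, -1.0]]
wrist_force: [0.3, -0.2, -0.6]
width: 0.0593
finger_force: 63.4
```

>>> {"name": "send_rows", "arguments": {"turn": [[0,0,0],[0,0,0],[0,0,0],[0,0,0],[0,0,0],[0,0,0],[0,0,0],[0,0,0],[0,0,0],[0,0,0]], "translation": [[0,0,25],[0,0,48],[0,0,64],[0,0,68],[0,0,68],[0,0,68],[0,0,68],[0,0,68],[0,0,68],[0,0,50]], "fingers": [52,52,52,52,52,66,70,70,70,70]}}

```text
time: 20.25
ee_pos: [0.397, 0.2482, 0.0226]
tcp_rot: [[-1.0, -0.0, -0.002], [-0.0, 1.0, -0.002], [0.002, -0.002, -1.0]]
wrist_force: [-0.0, -0.2, 0.4]
width: 0.0698
finger_force: 0.0
```

>>> {"name": "send_rows", "arguments": {"turn": [[0,0,0],[0,0,0],[0,0,0],[0,0,0],[0,0,0],[0,0,0],[0,0,0],[0,0,0],[0,0,0],[0,0,0]], "translation": [[0,0,-30],[0,0,-60],[0,0,-75],[-45,5,-75],[-90,15,-75],[-135,25,-75],[-180,35,-75],[-220,39,-75],[-221,39,-75],[-221,39,-75]], "fingers": [78,78,78,78,78,78,78,78,78,78]}}

```text
time: 21.25
ee_pos: [0.6191, 0.2874, 0.0977]
tcp_rot: [[-1.0, 0.001, -0.001], [0.001, 1.0, -0.0], [0.001, -0.0, -1.0]]
wrist_force: [-0.1, -0.7, 0.2]
width: 0.0779
finger_force: 0.0
```

```bash
python3 - <<'E'
from h import *
s=st();f=save('side','s9');to([.620,.287,-.004])
cv2.imwrite('pics/s9c.png',cv2.resize(f[180:340,200:390,::-1],(570,480),interpolation=3))
E
```

```text
21.25 pos [0.6191 0.2874 0.0977] w 0.0779 F [-0.1 -0.7  0.2] ff 0.0
[[-1.0, 0.001, -0.001], [0.001, 1.0, -0.0], [0.001, -0.0, -1.0]] q [-0.32  0.7  -0.26  1.48  0.2   0.99  0.93]
tool-shift mm [ -2.1  -0.7 102. ]
```

View pics/s9c.png

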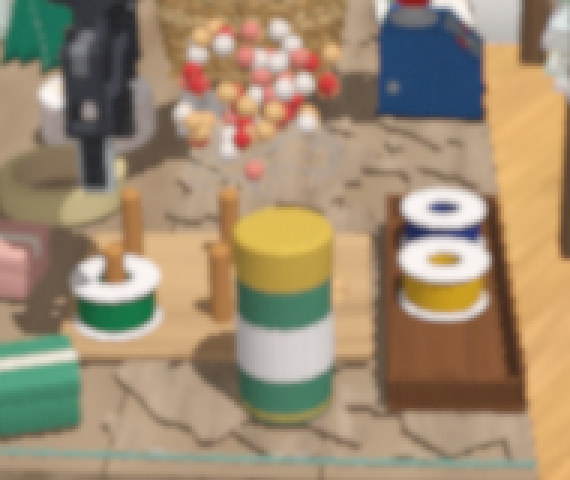

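Navy and gold lie flat in the tray, at (443,220) and (443,275), and the tin is upright. Now green.

>>> {"name": "send_rows", "arguments": {"turn": [[0,0,0],[0,0,0],[0,0,0],[0,0,0],[0,0,0],[0,0,0],[0,0,0],[0,0,0]], "translation": [[-1,-1,25],[-1,-1,45],[-1,-1,60],[-1,-1,75],[-1,-1,87],[-1,-1,97],[-1,-1,101],[-1,-1,101]], "fingers": [73,73,73,73,73,73,73,73]}}

```text
time: 22.1
ee_pos: [0.6197, 0.2867, -0.003]
tcp_rot: [[-1.0, 0.0, -0.001], [0.0, 1.0, -0.0], [0.001, -0.0, -1.0]]
wrist_force: [-0.0, 0.3, -0.2]
width: 0.073
finger_force: 0.0
```

>>> {"name": "send_rows", "arguments": {"turn": [[0,0,0],[0,0,0],[0,0,0],[0,0,0],[0,0,0],[0,0,0]], "translation": [[0,0,0],[0,0,0],[0,0,0],[0,0,0],[0,0,0],[0,0,0]], "fingers": [64,56,52,52,52,52]}}

```text
time: 22.7
ee_pos: [0.6205, 0.2873, -0.0015]
tcp_rot: [[-1.0, 0.0, 0.002], [0.0, 1.0, 0.001], [-0.002, 0.001, -1.0]]
wrist_force: [-0.5, 0.9, 6.6]
width: 0.06
finger_force: 64.2
```

>>> {"name": "send_rows", "arguments": {"turn": [[0,0,0],[0,0,0],[0,0,0],[0,0,0],[0,0,0]], "translation": [[0,0,-15],[0,0,-35],[0,0,-55],[0,0,-75],[0,0,-75]], "fingers": [52,52,52,52,52]}}

```text
time: 23.2
ee_pos: [0.6216, 0.2876, 0.0763]
tcp_rot: [[-1.0, 0.0, 0.005], [0.0, 1.0, 0.002], [-0.005, 0.002, -1.0]]
wrist_force: [-0.4, 0.2, -0.4]
width: 0.0601
finger_force: 64.9
```

>>> {"name": "send_rows", "arguments": {"turn": [[0,0,0],[0,0,0],[0,0,0],[0,0,0],[0,0,0],[0,0,0],[0,0,0],[0,0,0],[0,0,0],[0,0,0]], "translation": [[30,-25,0],[65,-40,0],[105,-40,0],[150,-40,0],[190,-40,0],[222,-35,0],[223,0,0],[223,35,0],[223,42,0],[223,42,0]], "fingers": [52,52,52,52,52,52,52,52,52,52]}}

```text
time: 24.2
ee_pos: [0.3963, 0.33, 0.0722]
tcp_rot: [[-1.0, -0.003, -0.0], [-0.003, 1.0, 0.0], [0.0, 0.0, -1.0]]
wrist_force: [-0.2, -0.9, -0.7]
width: 0.0604
finger_force: 65.0
```

>>> {"name": "send_rows", "arguments": {"turn": [[0,0,0],[0,0,0],[0,0,0],[0,0,0],[0,0,0],[0,0,0],[0,0,0],[0,0,0],[0,0,0],[0,0,0]], "translation": [[0,0,25],[0,0,48],[0,0,62],[0,0,66],[0,0,66],[0,0,66],[0,0,66],[0,0,66],[0,0,66],[0,0,50]], "fingers": [52,52,52,52,52,66,70,70,70,70]}}

```text
time: 25.2
ee_pos: [0.3961, 0.3281, 0.0216]
tcp_rot: [[-1.0, -0.0, -0.002], [-0.0, 1.0, -0.002], [0.002, -0.002, -1.0]]
wrist_force: [0.4, 0.4, 0.4]
width: 0.0698
finger_force: 0.0
```

>>> {"name": "send_rows", "arguments": {"turn": [[0,0,0],[0,0,0],[0,0,0],[0,0,0],[0,0,0]], "translation": [[0,0,-40],[0,0,-80],[0,0,-120],[0,0,-140],[0,0,-140]], "fingers": [80,80,80,80,80]}}

```text
time: 25.7
ee_pos: [0.3982, 0.3301, 0.1658]
tcp_rot: [[-1.0, 0.0, 0.005], [0.0, 1.0, 0.004], [-0.005, 0.004, -1.0]]
wrist_force: [-0.3, 0.5, -0.2]
width: 0.0799
finger_force: 0.0
```

```bash
python3 - <<'E'
from h import *
s=st();f=save('side','s10')
cv2.imwrite('pics/s10c.png',cv2.resize(f[180:340,200:390,::-1],(570,480),interpolation=3))
for l in('tin','tin_spot','plunger_top'):
    for q in tip_of('side',l)[:1]:print(l,q,at_z('side',q['uv'],{'tin_spot':.008,'tin':0,'plunger_top':.11}[l]))
E
```

```text
25.7 pos [0.3982 0.3301 0.1658] w 0.0799 F [-0.3  0.5 -0.2] ff 0.0
[[-1.0, 0.0, 0.005], [0.0, 1.0, 0.004], [-0.005, 0.004, -1.0]] q [-0.53  0.39 -0.3   1.86  0.15  0.9   0.68]
tin {'uv': [297.6, 316.9], 'p': 0.62} [0.4956616  0.38450718 0.        ]
plunger_top {'uv': [338.0, 173.2], 'p': 0.56} [ 0.41673026 -0.13729465  0.11      ]
```

View pics/s10c.png

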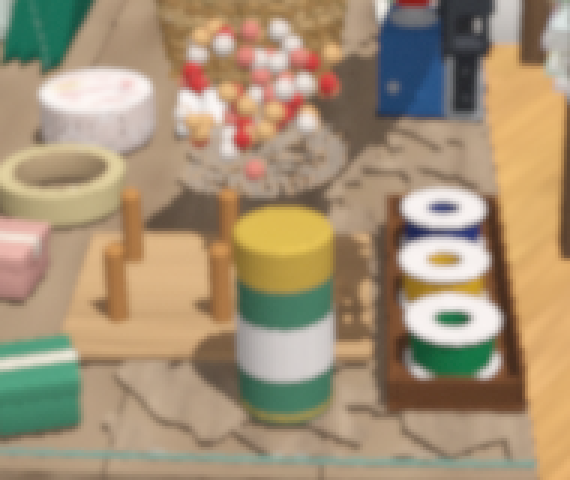

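All three rolls lie flat in the tray, at (443,215), (443,262) and (453,330). The tin is upright at (284,315). Fetching the tin.

>>> {"name": "send_rows", "arguments": {"turn": [[0,0,0],[0,0,0],[0,0,0],[0,0,0],[0,0,0]], "translation": [[-35,15,0],[-70,30,0],[-104,45,0],[-104,45,0],[-104,45,0]], "fingers": [85,85,85,85,85]}}

```text
time: 26.4
ee_pos: [0.5003, 0.3733, 0.1602]
tcp_rot: [[-1.0, 0.0, -0.003], [0.0, 1.0, -0.002], [0.003, -0.002, -1.0]]
wrist_force: [0.4, 0.0, -0.3]
width: 0.0848
finger_force: 0.0
```

>>> {"name": "send_rows", "arguments": {"turn": [[0,0,0],[0,0,0],[0,0,0],[0,0,0],[0,0,0],[0,0,0],[0,0,0],[0,0,0],[0,0,0],[0,0,0]], "translation": [[0,0,30],[0,0,60],[0,0,85],[0,0,100],[0,0,105],[0,0,105],[0,0,105],[0,0,105],[0,0,105],[0,0,105]], "fingers": [85,85,85,85,85,70,52,52,52,52]}}

```text
time: 27.4
ee_pos: [0.5014, 0.374, 0.0585]
tcp_rot: [[-1.0, 0.0, 0.001], [0.0, 1.0, 0.001], [-0.001, 0.001, -1.0]]
wrist_force: [-1.3, -2.5, 5.3]
width: 0.0594
finger_force: 63.4
```

```bash
python3 - <<'E'
from h import *
st()
# spot estimate: spindle offsets measured by gripping: navy (.552?, .202), gold y .2033, green y .2873
g=cv2.imread('pics/s10.png');
for n in('t6','t7'):
    f=cv2.imread(f'pics/{n}.png')
# cork edges: detect in side picture t7/top by look
print(proj('side',[.502,.245,.008]),proj('top',[.502,.245,.008]))
f=cv2.imread('pics/t7.png')[210:240,230:270];print(f[:,:,0][::2,::2])
E
```

```text
27.4 pos [0.5014 0.374  0.0585] w 0.0594 F [-1.3 -2.5  5.3] ff 63.44559073448181
[[-1.0, 0.0, 0.001], [0.0, 1.0, 0.001], [-0.001, 0.001, -1.0]] q [-0.53  0.67 -0.25  1.69  0.21  0.81  0.7 ]
[298.57636857 276.07109609] [247.91984519 229.0158523 ]
[[53 35 27 25 37 48 64 68 68 71 75 73 71 68 73 66 40 35 30 40]
 [58 43 27 35 58 63 65 64 65 69 69 74 74 65 71 70 50 31 40 63]
 [61 60 54 54 63 62 66 66 67 69 71 74 70 67 66 68 68 58 62 67]
 [53 63 64 60 63 63 63 67 68 67 67 69 66 65 71 69 66 69 64 69]
 [55 60 63 57 60 64 58 62 70 71 63 67 64 67 71 68 66 67 66 69]
 [63 65 62 59 63 63 58 57 69 68 67 74 72 61 68 68 67 69 68 68]
 [66 62 65 60 61 61 60 58 72 71 70 66 59 61 66 58 64 66 54 59]
 [65 63 65 63 67 62 60 66 64 70 67 59 65 66 68 63 64 43 29 39]
 [64 58 61 63 68 63 62 65 69 70 63 64 69 67 69 51 36 30 31 31]
 [65 63 62 59 64 64 58 66 71 70 71 69 64 64 66 43 30 26 33 30]
 [67 63 62 63 69 70 65 58 68 69 67 63 65 70 67 54 33 33 29 31]
 [66 63 62 65 66 70 67 64 69 67 60 60 65 54 34 31 34 28 32 32]
 [67 66 62 60 67 66 62 69 66 62 61 67 57 33 32 30 34 30 35 30]
 [64 66 61 57 60 62 63 68 64 64 63 44 33 31 31 32 34 32 34 27]
 [64 66 61 59 54 60 67 74 68 56 39 30 32 32 32 36 36 35 29 31]]
```

>>> {"name": "send_rows", "arguments": {"turn": [[0,0,0],[0,0,0],[0,0,0],[0,0,0],[0,0,0],[0,0,0],[0,0,0],[0,0,0],[0,0,0],[0,0,0]], "translation": [[0,0,-15],[0,0,-35],[0,-20,-40],[0,-45,-40],[0,-70,-40],[0,-95,-40],[0,-120,-40],[0,-129,-40],[0,-129,-40],[0,-129,-40]], "fingers": [50,50,50,50,50,50,50,50,50,50]}}

```text
time: 28.4
ee_pos: [0.5009, 0.2463, 0.0976]
tcp_rot: [[-1.0, -0.001, 0.0], [-0.001, 1.0, 0.001], [-0.0, 0.001, -1.0]]
wrist_force: [-0.0, 0.3, -0.2]
width: 0.0592
finger_force: 63.9
```

>>> {"name": "send_rows", "arguments": {"turn": [[0,0,0],[0,0,0],[0,0,0],[0,0,0],[0,0,0]], "translation": [[0,0,12],[0,0,22],[0,0,28],[0,0,29],[0,0,29]], "fingers": [50,50,50,50,50]}}

```text
time: 28.9
ee_pos: [0.5006, 0.2449, 0.068]
tcp_rot: [[-1.0, -0.0, -0.001], [-0.0, 1.0, -0.0], [0.001, -0.0, -1.0]]
wrist_force: [0.7, 0.2, -1.4]
width: 0.0593
finger_force: 63.9
```

```bash
python3 - <<'E'
from h import *
s=st();f=save('side','s11')
for l in('tin','tin_spot'):
    for q in tip_of('side',l)[:1]:print(l,q,at_z('side',q['uv'],.008))
E
```

```text
28.9 pos [0.5006 0.2449 0.068 ] w 0.0593 F [ 0.7  0.2 -1.4] ff 63.87840270996094
[[-1.0, -0.0, -0.001], [-0.0, 1.0, -0.0], [0.001, -0.0, -1.0]] q [-0.33  0.57 -0.26  1.87  0.21  0.73  0.86]
tin {'uv': [299.0, 273.3], 'p': 0.83} [0.50181269 0.23307722 0.008     ]
tin_spot {'uv': [302.0, 275.0], 'p': 0.84} [0.49513385 0.24019746 0.008     ]
```

>>> {"name": "send_rows", "arguments": {"turn": [[0,0,0],[0,0,0],[0,0,0],[0,0,0],[0,0,0],[0,0,0],[0,0,0],[0,0,0],[0,0,0],[0,0,0]], "translation": [[-1,0,1],[-1,0,1.5],[-1,0,1.5],[-1,0,1.5],[-1,0,1.5],[-1,0,1],[-1,0,-30],[-1,0,-60],[-1,0,-90],[-1,0,-120]], "fingers": [50,50,85,85,85,85,85,85,85,85]}}

```text
time: 30.05
ee_pos: [0.5018, 0.2447, 0.1898]
tcp_rot: [[-1.0, -0.0, 0.0], [-0.0, 1.0, 0.0], [-0.0, 0.0, -1.0]]
wrist_force: [1.0, 0.2, -0.4]
width: 0.0851
finger_force: 0.0
```

```bash
python3 - <<'E'
from h import *
s=st();f=save('side','s12')
for l in('tin','tin_spot'):
    for q in tip_of('side',l)[:1]:print(l,q,at_z('side',q['uv'],.008))
# compare lid centroid with the start picture
for n in('side0','s12'):
    i=cv2.imread(f'pics/{n}.png');h=cv2.cvtColor(i,cv2.COLOR_BGR2HSV);m=cv2.inRange(h,(20,120,90),(35,255,255));m[:,:280]=0;m[:210]=0;m[255:]=0;m[:,325:]=0
    M=cv2.moments(m,True);print(n,M['m00'],M['m10']/M['m00'],M['m01']/M['m00'])
E
```

```text
30.05 pos [0.5018 0.2447 0.1898] w 0.0851 F [ 1.   0.2 -0.4] ff 0.0
[[-1.0, -0.0, 0.0], [-0.0, 1.0, 0.0], [-0.0, 0.0, -1.0]] q [-0.29  0.43 -0.3   1.72  0.15  1.01  0.92]
tin {'uv': [299.6, 278.7], 'p': 0.8} [0.49924184 0.25599541 0.008     ]
tin_spot {'uv': [301.7, 273.9], 'p': 0.71} [0.49601145 0.23548899 0.008     ]
side0 592.0 297.8192567567568 229.00844594594594
s12 586.0 297.6348122866894 229.39419795221843
```

The tin is back within a millimetre of its start (lid centroid unchanged). Now the baseline pictures of the counter window.

```bash
cat >> h.py <<'E'
def win(name,n=6):
    for c,(r,q) in (('top',(240,360)),('side',(165,330))):
        a=np.mean([grab_frame(c)[r:r+50,q:q+55].astype(float) for _ in range(n)],0);np.save(f'w_{c}_{name}.npy',a)
    print('saved',np.round(np.load(f'w_top_{name}.npy')[30:44,14:34].mean(-1)).astype(int).tolist())
E
python3 - <<'E'
from h import *
win('base',5)
a=np.load('w_top_base.npy');b=cv2.imread('pics/top0.png')[240:290,360:415,::-1]
print(np.abs(a-b).mean())
E
```

```text
saved [[56, 58, 56, 55, 62, 66, 62, 46, 37, 33, 33, 33, 33, 33, 31, 31, 31, 30, 30, 30], [58, 59, 57, 58, 71, 76, 71, 57, 43, 37, 35, 35, 35, 35, 35, 33, 33, 32, 30, 30], [59, 59, 58, 65, 78, 84, 83, 73, 54, 43, 39, 39, 40, 40, 38, 38, 36, 35, 31, 31], [59, 57, 63, 73, 86, 88, 88, 82, 63, 46, 41, 40, 40, 39, 40, 39, 39, 37, 32, 30], [62, 65, 69, 88, 105, 108, 104, 89, 73, 58, 45, 42, 42, 42, 41, 42, 40, 36, 31, 29], [63, 66, 76, 108, 137, 146, 136, 97, 76, 74, 68, 51, 51, 51, 48, 41, 37, 33, 30, 28], [59, 60, 80, 121, 149, 157, 145, 101, 82, 90, 86, 65, 64, 65, 60, 44, 35, 33, 29, 28], [58, 61, 85, 126, 146, 149, 138, 99, 79, 71, 63, 60, 69, 69, 61, 41, 31, 30, 28, 27], [60, 65, 89, 115, 128, 128, 111, 80, 70, 64, 52, 61, 68, 68, 55, 37, 29, 27, 29, 30], [60, 65, 77, 87, 91, 89, 75, 61, 65, 62, 53, 60, 65, 62, 46, 31, 29, 27, 28, 28], [60, 70, 79, 83, 83, 81, 77, 72, 70, 62, 51, 51, 52, 50, 37, 30, 28, 27, 29, 29], [62, 75, 86, 88, 86, 87, 85, 85, 80, 65, 50, 44, 44, 42, 38, 33, 29, 29, 28, 28], [62, 76, 82, 84, 86, 86, 87, 87, 81, 60, 47, 42, 41, 40, 39, 32, 30, 30, 28, 28], [55, 63, 70, 72, 74, 77, 80, 81, 77, 54, 42, 39, 40, 39, 36, 32, 28, 29, 28, 30]]
21.51486060606061
```

>>> {"name": "send_rows", "arguments": {"turn": [[0,0,0],[0,0,0],[0,0,0],[0,0,0],[0,0,0],[0,0,0],[0,0,0],[0,0,0],[0,0,0],[0,0,0]], "translation": [[9,-40,0],[18,-80,0],[27,-120,0],[36,-160,0],[45,-200,0],[54,-240,0],[63,-280,0],[72,-320,0],[83,-363,0],[83,-363,0]], "fingers": [60,30,0,0,0,0,0,0,0,0]}}

```text
time: 31.7
ee_pos: [0.4169, -0.1242, 0.1884]
tcp_rot: [[-1.0, 0.009, -0.001], [0.009, 1.0, -0.002], [0.001, -0.002, -1.0]]
wrist_force: [0.2, 0.9, -0.9]
width: 0.0001
finger_force: 0.0
```

>>> {"name": "send_rows", "arguments": {"turn": [[0,0,0],[0,0,0],[0,0,0],[0,0,0],[0,0,0],[0,0,0],[0,0,0]], "translation": [[0,0,15],[0,0,35],[0,0,50],[0,0,60],[0,0,66],[0,0,70],[0,0,70]], "fingers": [0,0,0,0,0,0,0]}}

```text
time: 32.4
ee_pos: [0.419, -0.1181, 0.1184]
tcp_rot: [[-1.0, -0.0, -0.0], [-0.0, 1.0, 0.0], [0.0, 0.0, -1.0]]
wrist_force: [-0.4, -0.3, 0.1]
width: -0.0001
finger_force: 0.0
```

>>> {"name": "send_rows", "arguments": {"turn": [[0,0,0],[0,0,0],[0,0,0],[0,0,0],[0,0,0]], "translation": [[0,0,3],[0,0,6],[0,0,9],[0,0,11],[0,0,11]], "fingers": [0,0,0,0,0]}}

```text
time: 32.9
ee_pos: [0.4187, -0.1182, 0.1073]
tcp_rot: [[-1.0, 0.0, -0.0], [0.0, 1.0, 0.0], [0.0, 0.0, -1.0]]
wrist_force: [0.4, -0.7, -0.4]
width: -0.0002
finger_force: 0.0
```

>>> {"name": "send_rows", "arguments": {"turn": [[0,0,0],[0,0,0],[0,0,0],[0,0,0]], "translation": [[0,0,2],[0,0,4],[0,0,5],[0,0,5]], "fingers": [0,0,0,0]}}

```text
time: 33.3
ee_pos: [0.4188, -0.1182, 0.1023]
tcp_rot: [[-1.0, 0.0, -0.0], [0.0, 1.0, 0.0], [0.0, 0.0, -1.0]]
wrist_force: [-0.3, -0.3, 0.0]
width: -0.0
finger_force: 0.0
```

>>> {"name": "send_rows", "arguments": {"turn": [[0,0,0],[0,0,0],[0,0,0]], "translation": [[0,0,2],[0,0,4],[0,0,4]], "fingers": [0,0,0]}}

```text
time: 33.6
ee_pos: [0.4187, -0.1182, 0.0982]
tcp_rot: [[-1.0, 0.0, -0.0], [0.0, 1.0, 0.0], [0.0, 0.0, -1.0]]
wrist_force: [0.9, 0.3, 0.1]
width: -0.0002
finger_force: 0.0
```

>>> {"name": "send_rows", "arguments": {"turn": [[0,0,0],[0,0,0],[0,0,0]], "translation": [[0,0,2],[0,0,4],[0,0,4]], "fingers": [0,0,0]}}

```text
time: 33.9
ee_pos: [0.419, -0.1182, 0.0943]
tcp_rot: [[-1.0, 0.0, 0.0], [0.0, 1.0, 0.0], [-0.0, 0.0, -1.0]]
wrist_force: [-0.7, -0.3, 1.0]
width: 0.0002
finger_force: 0.7
```

>>> {"name": "send_rows", "arguments": {"turn": [[0,0,0],[0,0,0],[0,0,0],[0,0,0],[0,0,0],[0,0,0]], "translation": [[0,0,2],[0,0,4],[0,0,6],[0,0,8],[0,0,10],[0,0,10]], "fingers": [0,0,0,0,0,0]}}

```text
time: 34.5
ee_pos: [0.419, -0.1182, 0.0844]
tcp_rot: [[-1.0, 0.0, 0.0], [0.0, 1.0, -0.0], [-0.0, -0.0, -1.0]]
wrist_force: [-0.6, 0.0, 3.8]
width: -0.0003
finger_force: 1.9
```

>>> {"name": "send_rows", "arguments": {"turn": [[0,0,0],[0,0,0],[0,0,0]], "translation": [[0,0,1],[0,0,1.5],[0,0,1.5]], "fingers": [0,0,0]}}

```text
time: 34.8
ee_pos: [0.4191, -0.1183, 0.084]
tcp_rot: [[-1.0, 0.0, 0.001], [0.0, 1.0, -0.001], [-0.001, -0.001, -1.0]]
wrist_force: [-3.1, 0.4, 21.3]
width: 0.0004
finger_force: 10.1
```

One full stroke to the stop (TCP z 0.084). Next I'll retreat to a clear view pose and photograph the window.

>>> {"name": "send_rows", "arguments": {"turn": [[0,0,0],[0,0,0],[0,0,0],[0,0,0],[0,0,0],[0,0,0],[0,0,0],[0,0,0],[0,0,0],[0,0,0]], "translation": [[0,0,-40],[0,0,-80],[0,0,-120],[10,45,-125],[20,90,-125],[30,135,-125],[40,180,-125],[50,225,-125],[60,270,-125],[70,315,-125]], "fingers": [0,0,0,0,0,0,0,0,0,0]}}

```text
time: 35.8
ee_pos: [0.3481, 0.1983, 0.2079]
tcp_rot: [[-1.0, 0.0, 0.0], [0.0, 1.0, -0.0], [-0.0, -0.0, -1.0]]
wrist_force: [0.9, 0.5, 0.3]
width: 0.0001
finger_force: 0.0
```

>>> {"name": "send_rows", "arguments": {"turn": [[0,0,0],[0,0,0],[0,0,0],[0,0,0],[0,0,0],[0,0,0],[0,0,0],[0,0,0],[0,0,0]], "translation": [[8,45,0],[16,90,0],[24,135,0],[32,180,0],[40,225,0],[48,270,0],[48,303,0],[48,303,0],[48,303,0]], "fingers": [0,0,0,0,0,0,0,0,0]}}

```text
time: 36.7
ee_pos: [0.3004, 0.4995, 0.2069]
tcp_rot: [[-1.0, -0.001, -0.001], [-0.001, 1.0, -0.002], [0.001, -0.002, -1.0]]
wrist_force: [1.1, -0.8, 0.9]
width: 0.0
finger_force: 0.0
```

```bash
python3 - <<'E'
from h import *
st();win('p1',6)
b=cv2.imread('pics/top0.png')[240:290,360:415,::-1]
print(b[30:44,14:34].mean(-1).astype(int).tolist(),np.abs(np.load('w_top_p1.npy')-b).mean())
E
```

```text
36.7 pos [0.3004 0.4995 0.2069] w 0.0 F [ 1.1 -0.8  0.9] ff 0.0
[[-1.0, -0.001, -0.001], [-0.001, 1.0, -0.002], [0.001, -0.002, -1.0]] q [-0.74  0.48 -0.51  1.63  0.25  1.11  0.25]
saved [[28, 29, 29, 27, 30, 32, 32, 31, 32, 32, 31, 32, 30, 31, 29, 32, 34, 42, 53, 56], [28, 29, 29, 30, 35, 36, 36, 36, 36, 34, 33, 33, 33, 33, 31, 33, 39, 50, 57, 55], [29, 28, 29, 32, 37, 39, 37, 38, 38, 37, 37, 37, 37, 37, 37, 40, 50, 56, 57, 57], [29, 28, 30, 34, 38, 40, 40, 37, 38, 39, 37, 38, 39, 38, 38, 46, 61, 65, 60, 57], [29, 29, 32, 40, 47, 48, 44, 39, 38, 38, 38, 38, 40, 39, 40, 45, 59, 66, 60, 56], [30, 30, 36, 49, 60, 62, 56, 43, 36, 41, 38, 40, 46, 47, 45, 45, 58, 62, 57, 53], [27, 31, 39, 57, 64, 66, 60, 44, 47, 54, 48, 47, 58, 62, 57, 47, 57, 61, 56, 53], [26, 32, 45, 59, 64, 65, 54, 41, 51, 56, 45, 52, 62, 64, 56, 43, 54, 61, 58, 54], [28, 34, 48, 56, 62, 60, 52, 44, 45, 43, 41, 56, 64, 65, 52, 41, 48, 54, 55, 55], [29, 32, 43, 49, 52, 53, 52, 51, 50, 41, 41, 54, 62, 58, 42, 34, 40, 50, 54, 56], [29, 34, 38, 41, 41, 43, 44, 44, 43, 37, 40, 47, 50, 47, 36, 31, 37, 49, 55, 54], [31, 35, 3
[... 735 characters left out ...]
55, 57, 71, 114, 139, 146, 134, 95, 76, 86, 90, 101, 128, 137, 125, 84, 67, 61, 57, 52], [51, 57, 78, 115, 138, 140, 128, 91, 71, 66, 73, 109, 139, 146, 121, 73, 56, 61, 56, 52], [51, 63, 84, 109, 120, 118, 105, 74, 63, 62, 75, 118, 137, 136, 107, 66, 54, 52, 54, 52], [55, 61, 71, 77, 86, 83, 68, 54, 59, 60, 76, 110, 125, 119, 84, 56, 52, 53, 52, 53], [54, 64, 74, 78, 77, 73, 72, 68, 64, 64, 70, 81, 85, 80, 58, 49, 54, 52, 51, 54], [57, 72, 80, 79, 81, 80, 81, 77, 79, 77, 75, 78, 80, 70, 65, 58, 56, 54, 54, 51], [56, 70, 76, 75, 77, 79, 79, 78, 81, 80, 82, 82, 79, 80, 75, 58, 54, 53, 53, 52], [48, 58, 64, 67, 72, 69, 74, 75, 76, 74, 79, 78, 81, 78, 70, 62, 53, 53, 51, 53]] 12.642565656565655
```

>>> {"name": "send_rows", "arguments": {"turn": [[0,0,0],[0,0,0],[0,0,0],[0,0,0]], "translation": [[10,30,0],[22,60,-9],[22,60,-9],[22,60,-9]], "fingers": [0,0,0,0]}}

```text
time: 37.7
ee_pos: [0.2782, 0.5603, 0.2168]
tcp_rot: [[-1.0, -0.002, -0.0], [-0.002, 1.0, -0.0], [0.0, -0.0, -1.0]]
wrist_force: [2.2, 0.7, -0.3]
width: -0.0002
finger_force: 0.0
```

```bash
cat >> h.py <<'E'
def dig(name):
    a=np.load(f'w_top_{name}.npy').mean(-1)[33:44,17:30];print(np.round(a/np.percentile(a,97)*100).astype(int))
E
sed -i "/print('saved'/d" h.py
python3 - <<'E'
from h import *
st();win('p1',6);dig('p1')
np.save('w_top_0.npy',cv2.imread('pics/top0.png')[240:290,360:415,::-1]);dig('0')
E
```

```text
37.7 pos [0.2782 0.5603 0.2168] w -0.0002 F [ 2.2  0.7 -0.3] ff 0.0
[[-1.0, -0.002, -0.0], [-0.002, 1.0, -0.0], [0.0, -0.0, -1.0]] q [-0.85  0.54 -0.51  1.5   0.27  1.18  0.17]
[[ 48  57  60  60  59  59  59  59  58  58  59  57  56]
 [ 58  71  72  69  61  57  57  58  59  60  59  60  59]
 [ 72  92  99  92  67  57  64  63  61  72  73  70  61]
 [ 82 100 105  94  69  75  86  76  73  94 100  90  62]
 [ 84  98  98  84  65  80  87  70  81 101 105  88  54]
 [ 77  86  86  72  55  66  64  60  86 101 100  78  48]
 [ 58  61  60  55  53  63  55  57  79  89  86  60  41]
 [ 56  56  55  54  53  54  50  52  59  62  57  43  38]
 [ 58  58  57  58  57  56  56  56  56  56  54  49  43]
 [ 56  57  57  57  58  58  59  59  59  59  58  54  44]
 [ 47  50  51  53  54  56  57  56  57  58  57  52  42]]
[[ 49  56  59  60  60  59  60  57  59  59  59  55  58]
 [ 59  70  72  70  61  57  60  60  60  59  60  58  58]
 [ 72  93  97  92  65  51  55  61  62  71  74  70  59]
 [ 83 100 106  97  69  55  62  65  73  92  99  90  61]
 [ 83  99 101  92  66  52  48  53  79 101 105  87  53]
 [ 79  86  85  76  53  46  45  55  86  99  99  78  48]
 [ 56  62  60  49  39  43  43  55  80  90  86  61  41]
 [ 56  56  53  52  49  46  47  51  58  62  58  42  36]
 [ 57  59  58  59  56  57  55  54  56  58  51  47  42]
 [ 54  56  57  57  57  59  58  59  59  57  58  54  42]
 [ 48  52  50  53  54  55  54  57  56  58  56  50  45]]
```

>>> {"name": "send_rows", "arguments": {"turn": [[0,0,0],[0,0,0],[0,0,0],[0,0,0],[0,0,0],[0,0,0],[0,0,0],[0,0,0],[0,0,0],[0,0,0]], "translation": [[-10,-48,0],[-20,-96,0],[-30,-144,0],[-40,-192,0],[-50,-240,0],[-60,-288,0],[-70,-336,0],[-80,-384,0],[-90,-432,0],[-100,-480,0]], "fingers": [0,0,0,0,0,0,0,0,0,0]}}

```text
time: 39.3
ee_pos: [0.3791, 0.0779, 0.2174]
tcp_rot: [[-1.0, -0.0, 0.001], [-0.0, 1.0, 0.0], [-0.001, 0.0, -1.0]]
wrist_force: [1.7, 0.2, -0.2]
width: -0.0
finger_force: 0.0
```

>>> {"name": "send_rows", "arguments": {"turn": [[0,0,0],[0,0,0],[0,0,0],[0,0,0],[0,0,0],[0,0,0],[0,0,0],[0,0,0],[0,0,0],[0,0,0]], "translation": [[-10,-48,0],[-20,-96,0],[-30,-144,0],[-40,-190,0],[-41,-198,0],[-41,-198,30],[-41,-198,60],[-41,-198,90],[-41,-198,105],[-41,-198,105]], "fingers": [0,0,0,0,0,0,0,0,0,0]}}

```text
time: 40.3
ee_pos: [0.4186, -0.1173, 0.1104]
tcp_rot: [[-1.0, -0.001, -0.004], [-0.001, 1.0, 0.001], [0.004, 0.001, -1.0]]
wrist_force: [-0.6, 0.8, -0.2]
width: 0.0
finger_force: 0.0
```

>>> {"name": "send_rows", "arguments": {"turn": [[0,0,0]], "translation": [[0,0,0]], "fingers": [0]}}

```text
time: 40.4
ee_pos: [0.4202, -0.1178, 0.1124]
tcp_rot: [[-1.0, -0.001, 0.0], [-0.001, 1.0, 0.0], [-0.0, 0.0, -1.0]]
wrist_force: [0.1, 0.3, 0.6]
width: -0.0
finger_force: 0.0
```

>>> {"name": "send_rows", "arguments": {"turn": [[0,0,0],[0,0,0],[0,0,0],[0,0,0],[0,0,0],[0,0,0],[0,0,0],[0,0,0],[0,0,0]], "translation": [[0,0,10],[0,0,16],[0,0,20],[0,0,23],[0,0,25],[0,0,27],[0,0,28.5],[0,0,29],[0,0,29]], "fingers": [0,0,0,0,0,0,0,0,0]}}

```text
time: 41.3
ee_pos: [0.4203, -0.1183, 0.0841]
tcp_rot: [[-1.0, 0.0, 0.001], [0.0, 1.0, -0.001], [-0.001, -0.001, -1.0]]
wrist_force: [-2.4, 1.1, 17.6]
width: 0.0002
finger_force: 8.9
```

>>> {"name": "send_rows", "arguments": {"turn": [[0,0,0],[0,0,0],[0,0,0],[0,0,0],[0,0,0],[0,0,0],[0,0,0],[0,0,0],[0,0,0],[0,0,0]], "translation": [[0,0,-40],[0,0,-85],[0,0,-134],[10,48,-134],[20,96,-134],[30,144,-134],[40,192,-134],[50,240,-134],[60,288,-134],[70,336,-134]], "fingers": [0,0,0,0,0,0,0,0,0,0]}}

```text
time: 42.3
ee_pos: [0.3489, 0.2192, 0.2169]
tcp_rot: [[-1.0, 0.001, 0.0], [0.001, 1.0, -0.0], [-0.0, -0.0, -1.0]]
wrist_force: [0.7, -0.6, -0.2]
width: -0.0001
finger_force: 0.0
```

>>> {"name": "send_rows", "arguments": {"turn": [[0,0,0],[0,0,0],[0,0,0],[0,0,0],[0,0,0],[0,0,0],[0,0,0],[0,0,0],[0,0,0],[0,0,0]], "translation": [[10,48,0],[20,96,0],[30,144,0],[40,192,0],[50,240,0],[60,288,0],[71,342,0],[71,342,0],[71,342,0],[71,342,0]], "fingers": [0,0,0,0,0,0,0,0,0,0]}}

```text
time: 43.3
ee_pos: [0.2795, 0.5584, 0.2164]
tcp_rot: [[-1.0, 0.001, 0.0], [0.001, 1.0, -0.002], [-0.0, -0.002, -1.0]]
wrist_force: [1.4, -0.2, 0.3]
width: 0.0002
finger_force: 0.0
```

```bash
python3 - <<'E'
from h import *
st();win('p2',6);dig('p2')
E
```

```text
43.3 pos [0.2795 0.5584 0.2164] w 0.0002 F [ 1.4 -0.2  0.3] ff 0.0
[[-1.0, 0.001, 0.0], [0.001, 1.0, -0.002], [-0.0, -0.002, -1.0]] q [-0.83  0.54 -0.54  1.5   0.29  1.19  0.16]
[[ 47  54  56  56  56  56  56  56  55  55  56  54  54]
 [ 56  67  70  70  69  68  64  59  56  58  57  57  56]
 [ 69  89  94  96  95  91  85  69  60  68  71  68  58]
 [ 78  95 101 103 103 102  95  77  71  88  95  87  59]
 [ 81  94  97  99 100  99  91  69  77  96 100  84  53]
 [ 75  82  85  85  87  86  76  63  83  97  96  74  47]
 [ 56  59  59  56  54  58  58  58  76  85  82  58  39]
 [ 52  54  52  49  47  47  48  49  56  59  55  42  37]
 [ 54  55  55  55  54  54  53  54  54  54  51  46  42]
 [ 53  55  55  56  56  56  56  56  57  56  56  52  42]
 [ 45  47  49  51  52  53  54  54  54  54  53  49  41]]
```

p2 is mostly white with one thin stroke, i.e. "1", so it started at 9. Two more strokes are needed; I'll check after the next one.

>>> {"name": "send_rows", "arguments": {"turn": [[0,0,0],[0,0,0],[0,0,0],[0,0,0],[0,0,0],[0,0,0],[0,0,0],[0,0,0],[0,0,0],[0,0,0]], "translation": [[-10,-48,0],[-20,-96,0],[-30,-144,0],[-40,-192,0],[-50,-240,0],[-60,-288,0],[-70,-336,0],[-80,-384,0],[-90,-432,0],[-100,-480,0]], "fingers": [0,0,0,0,0,0,0,0,0,0]}}

```text
time: 44.9
ee_pos: [0.3791, 0.0779, 0.2174]
tcp_rot: [[-1.0, -0.0, 0.001], [-0.0, 1.0, 0.0], [-0.001, 0.0, -1.0]]
wrist_force: [0.8, -0.3, 0.2]
width: -0.0001
finger_force: 0.0
```

>>> {"name": "send_rows", "arguments": {"turn": [[0,0,0],[0,0,0],[0,0,0],[0,0,0],[0,0,0],[0,0,0],[0,0,0],[0,0,0],[0,0,0],[0,0,0]], "translation": [[-10,-48,0],[-20,-96,0],[-30,-144,0],[-40,-190,0],[-41,-198,0],[-41,-198,30],[-41,-198,60],[-41,-198,90],[-41,-198,105],[-41,-198,105]], "fingers": [0,0,0,0,0,0,0,0,0,0]}}

```text
time: 45.9
ee_pos: [0.4187, -0.1173, 0.1104]
tcp_rot: [[-1.0, -0.001, -0.004], [-0.001, 1.0, 0.001], [0.004, 0.001, -1.0]]
wrist_force: [0.2, 1.0, 0.6]
width: -0.0001
finger_force: 0.0
```

>>> {"name": "send_rows", "arguments": {"turn": [[0,0,0],[0,0,0]], "translation": [[0,0,0],[0,0,0]], "fingers": [0,0]}}

```text
time: 46.1
ee_pos: [0.4207, -0.1181, 0.113]
tcp_rot: [[-1.0, -0.0, 0.002], [-0.0, 1.0, -0.0], [-0.002, -0.0, -1.0]]
wrist_force: [0.1, 0.0, 0.3]
width: 0.0001
finger_force: 0.0
```

>>> {"name": "send_rows", "arguments": {"turn": [[0,0,0],[0,0,0],[0,0,0],[0,0,0],[0,0,0],[0,0,0],[0,0,0],[0,0,0],[0,0,0]], "translation": [[0,0,10],[0,0,16],[0,0,20],[0,0,23],[0,0,25],[0,0,27],[0,0,28.5],[0,0,29],[0,0,29]], "fingers": [0,0,0,0,0,0,0,0,0]}}

```text
time: 47.0
ee_pos: [0.4201, -0.1183, 0.084]
tcp_rot: [[-1.0, 0.0, 0.001], [0.0, 1.0, -0.001], [-0.001, -0.001, -1.0]]
wrist_force: [-2.7, 0.8, 18.5]
width: -0.0004
finger_force: 9.3
```

>>> {"name": "send_rows", "arguments": {"turn": [[0,0,0],[0,0,0],[0,0,0],[0,0,0],[0,0,0],[0,0,0],[0,0,0],[0,0,0],[0,0,0],[0,0,0]], "translation": [[0,0,-40],[0,0,-85],[0,0,-134],[10,48,-134],[20,96,-134],[30,144,-134],[40,192,-134],[50,240,-134],[60,288,-134],[70,336,-134]], "fingers": [0,0,0,0,0,0,0,0,0,0]}}

```text
time: 48.0
ee_pos: [0.349, 0.2194, 0.217]
tcp_rot: [[-1.0, 0.0, 0.0], [0.0, 1.0, -0.0], [-0.0, -0.0, -1.0]]
wrist_force: [0.5, 0.6, 0.1]
width: -0.0001
finger_force: 0.0
```

>>> {"name": "send_rows", "arguments": {"turn": [[0,0,0],[0,0,0],[0,0,0],[0,0,0],[0,0,0],[0,0,0],[0,0,0],[0,0,0],[0,0,0],[0,0,0]], "translation": [[10,48,0],[20,96,0],[30,144,0],[40,192,0],[50,240,0],[60,288,0],[71,342,0],[71,342,0],[71,342,0],[71,342,0]], "fingers": [0,0,0,0,0,0,0,0,0,0]}}

```text
time: 49.0
ee_pos: [0.2795, 0.5585, 0.2164]
tcp_rot: [[-1.0, 0.001, 0.0], [0.001, 1.0, -0.002], [-0.0, -0.002, -1.0]]
wrist_force: [0.6, 0.3, 0.1]
width: 0.0
finger_force: 0.0
```

```bash
python3 - <<'E'
from h import *
st();win('p3',6);dig('p3')
def u(n):
    a=np.load(f'w_top_{n}.npy')[29:45,12:34].astype(float);return cv2.resize(np.clip(a*1.6,0,255).astype(np.uint8),(380,276),interpolation=cv2.INTER_CUBIC)
cv2.imwrite('pics/dig.png',np.vstack([np.hstack([u('0'),u('p1')]),np.hstack([u('p2'),u('p3')])])[:,:,::-1])
E
```

```text
49.0 pos [0.2795 0.5585 0.2164] w 0.0 F [0.6 0.3 0.1] ff 0.0
[[-1.0, 0.001, 0.0], [0.001, 1.0, -0.002], [-0.0, -0.002, -1.0]] q [-0.81  0.55 -0.57  1.5   0.31  1.19  0.14]
[[ 49  57  59  59  59  59  58  58  58  58  58  57  55]
 [ 59  71  73  71  66  60  58  58  59  60  60  59  59]
 [ 72  92  99  96  80  64  59  59  61  71  74  69  60]
 [ 81 100 104  97  76  67  66  66  72  94 100  90  61]
 [ 83  98  99  83  60  54  53  59  81 101 105  87  54]
 [ 75  86  85  69  48  46  53  71  91 102 100  77  49]
 [ 56  61  60  50  40  43  54  74  86  90  86  60  41]
 [ 50  55  54  51  48  48  49  57  62  62  58  43  38]
 [ 51  57  58  57  56  55  56  56  57  56  54  49  42]
 [ 49  56  58  57  58  58  59  59  59  58  57  53  44]
 [ 41  48  51  52  54  56  56  57  57  57  56  51  43]]
```

View pics/dig.png

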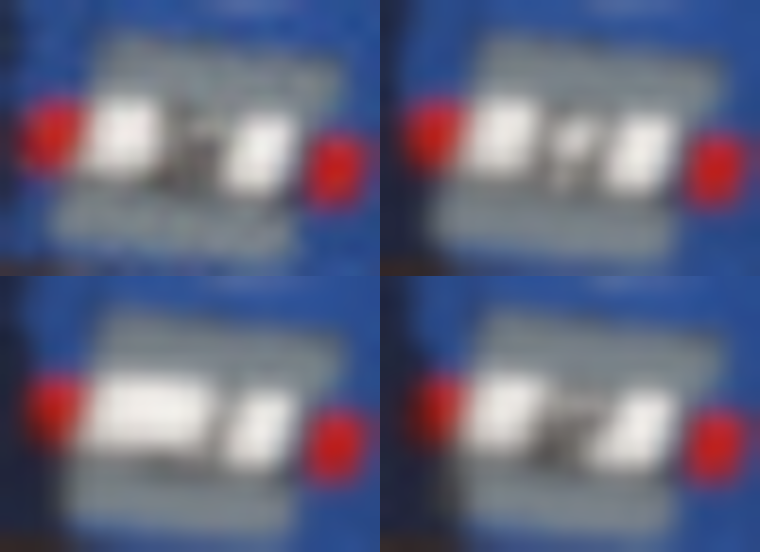

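The montage shows 9, 0 (hole at (570,135)), 1 (right stroke only) and 2 (dark lower left, light lower right). One more stroke makes 3.

>>> {"name": "send_rows", "arguments": {"turn": [[0,0,0],[0,0,0],[0,0,0],[0,0,0],[0,0,0],[0,0,0],[0,0,0],[0,0,0],[0,0,0],[0,0,0]], "translation": [[-10,-48,0],[-20,-96,0],[-30,-144,0],[-40,-192,0],[-50,-240,0],[-60,-288,0],[-70,-336,0],[-80,-384,0],[-90,-432,0],[-100,-480,0]], "fingers": [0,0,0,0,0,0,0,0,0,0]}}

```text
time: 50.6
ee_pos: [0.379, 0.0779, 0.2174]
tcp_rot: [[-1.0, -0.0, 0.001], [-0.0, 1.0, 0.0], [-0.001, 0.0, -1.0]]
wrist_force: [1.9, -0.2, 0.2]
width: 0.0002
finger_force: 0.0
```

>>> {"name": "send_rows", "arguments": {"turn": [[0,0,0],[0,0,0],[0,0,0],[0,0,0],[0,0,0],[0,0,0],[0,0,0],[0,0,0],[0,0,0],[0,0,0]], "translation": [[-10,-48,0],[-20,-96,0],[-30,-144,0],[-40,-190,0],[-41,-198,0],[-41,-198,30],[-41,-198,60],[-41,-198,90],[-41,-198,105],[-41,-198,105]], "fingers": [0,0,0,0,0,0,0,0,0,0]}}

```text
time: 51.6
ee_pos: [0.4186, -0.1173, 0.1104]
tcp_rot: [[-1.0, -0.001, -0.004], [-0.001, 1.0, 0.001], [0.004, 0.001, -1.0]]
wrist_force: [-0.0, -0.8, -0.1]
width: -0.0002
finger_force: 0.0
```

>>> {"name": "send_rows", "arguments": {"turn": [[0,0,0],[0,0,0]], "translation": [[0,0,0],[0,0,0]], "fingers": [0,0]}}

```text
time: 51.8
ee_pos: [0.4207, -0.1181, 0.113]
tcp_rot: [[-1.0, -0.0, 0.002], [-0.0, 1.0, -0.0], [-0.002, -0.0, -1.0]]
wrist_force: [0.5, -0.1, 0.3]
width: -0.0001
finger_force: 0.0
```

>>> {"name": "send_rows", "arguments": {"turn": [[0,0,0],[0,0,0],[0,0,0],[0,0,0],[0,0,0],[0,0,0],[0,0,0],[0,0,0],[0,0,0]], "translation": [[0,0,10],[0,0,16],[0,0,20],[0,0,23],[0,0,25],[0,0,27],[0,0,28.5],[0,0,29],[0,0,29]], "fingers": [0,0,0,0,0,0,0,0,0]}}

```text
time: 52.7
ee_pos: [0.4201, -0.1183, 0.0841]
tcp_rot: [[-1.0, 0.0, 0.001], [0.0, 1.0, -0.001], [-0.001, -0.001, -1.0]]
wrist_force: [-2.9, 0.8, 19.0]
width: 0.0001
finger_force: 9.3
```

>>> {"name": "send_rows", "arguments": {"turn": [[0,0,0],[0,0,0],[0,0,0],[0,0,0],[0,0,0],[0,0,0],[0,0,0],[0,0,0],[0,0,0],[0,0,0]], "translation": [[0,0,-40],[0,0,-85],[0,0,-134],[10,48,-134],[20,96,-134],[30,144,-134],[40,192,-134],[50,240,-134],[60,288,-134],[70,336,-134]], "fingers": [0,0,0,0,0,0,0,0,0,0]}}

```text
time: 53.7
ee_pos: [0.349, 0.2194, 0.217]
tcp_rot: [[-1.0, 0.0, 0.0], [0.0, 1.0, -0.0], [-0.0, -0.0, -1.0]]
wrist_force: [1.1, 0.2, -0.3]
width: -0.0001
finger_force: 0.0
```

>>> {"name": "send_rows", "arguments": {"turn": [[0,0,0],[0,0,0],[0,0,0],[0,0,0],[0,0,0],[0,0,0],[0,0,0],[0,0,0],[0,0,0],[0,0,0]], "translation": [[10,48,0],[20,96,0],[30,144,0],[40,192,0],[50,240,0],[60,288,0],[71,342,0],[71,342,0],[71,342,0],[71,342,0]], "fingers": [0,0,0,0,0,0,0,0,0,0]}}

```text
time: 54.7
ee_pos: [0.2795, 0.5585, 0.2164]
tcp_rot: [[-1.0, 0.001, 0.0], [0.001, 1.0, -0.002], [-0.0, -0.002, -1.0]]
wrist_force: [0.9, -1.0, -0.7]
width: 0.0001
finger_force: 0.0
```

```bash
python3 - <<'E'
from h import *
st();win('p4',6);dig('p4');f=save('side','end')
g=lambda n:cv2.resize(np.clip(np.load(f'w_top_{n}.npy')[29:45,12:34]*1.6,0,255).astype(np.uint8),(200,145),interpolation=2)
a=cv2.resize(f[160:340,200:390],(570,540),interpolation=2)
b=np.zeros((540,200,3),np.uint8);b[:145]=g('p3');b[150:295]=g('p4')
cv2.imwrite('pics/endc.png',np.hstack([a,b])[:,:,::-1])
for n in('side0','end'):
    i=cv2.imread(f'pics/{n}.png');h=cv2.cvtColor(i,cv2.COLOR_BGR2HSV);m=cv2.inRange(h,(20,120,90),(35,255,255));m[:,:280]=0;m[:210]=0;m[255:]=0;m[:,325:]=0
    M=cv2.moments(m,True);print(n,M['m00'],M['m10']/M['m00'],M['m01']/M['m00'])
E
```

```text
54.7 pos [0.2795 0.5585 0.2164] w 0.0001 F [ 0.9 -1.  -0.7] ff 0.0
[[-1.0, 0.001, 0.0], [0.001, 1.0, -0.002], [-0.0, -0.002, -1.0]] q [-0.79  0.55 -0.61  1.5   0.33  1.2   0.12]
[[ 50  57  59  58  59  59  58  58  57  57  58  57  55]
 [ 58  71  72  71  65  60  58  57  57  60  60  59  58]
 [ 71  92  99  95  79  63  59  60  61  71  73  69  59]
 [ 79 100 104 100  81  69  66  66  72  93  99  90  62]
 [ 83  97 100  95  76  61  52  53  78 100 104  86  55]
 [ 74  85  86  75  59  55  49  54  85 100  99  77  48]
 [ 55  61  60  51  52  61  53  56  79  89  86  60  41]
 [ 50  55  54  51  51  55  50  51  58  62  58  44  38]
 [ 48  56  57  57  57  56  55  56  56  56  53  49  43]
 [ 39  51  56  57  58  59  58  59  58  58  58  53  44]
 [ 31  44  50  53  54  55  56  56  56  56  56  52  43]]
side0 592.0 297.8192567567568 229.00844594594594
end 601.0 297.757071547421 229.1414309484193
```

View pics/endc.png

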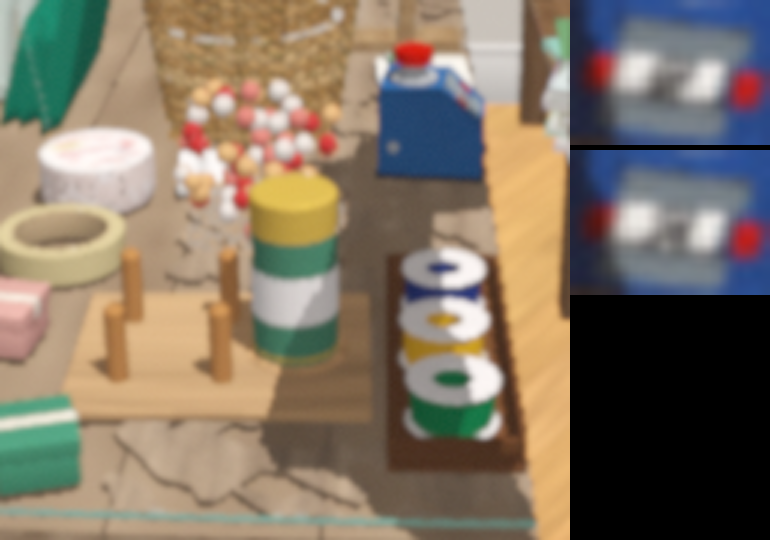

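The end picture shows three rolls in the tray ((443,280) to (453,400)), the tin upright on its disc at (295,265) and the plunger up. The window went from 2 to a figure with its dark side on the right, i.e. 3. Handing in.

```bash
python3 -c "
from workcell import *
print(job_done())"
```

```text
the job is handed in; nothing more can be done
None
```

The job is handed in, with no verdict returned: the navy, gold and green rolls (red was out of stock) are in the order tray, the tin is upright on its cork disc within about a millimetre of where it started, and the counter, stepped four times from 9, reads 3 as best I could make out from the small, blurred window.

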